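Lay up a shaft from the sloped bar bin for a butt weld

TASK

From the sloped bar bin, lay the thick plain bar in the V cradle, pushed right up against the end stop, and the stepped stub shaft behind it in the same cradle, its thick end closed up tight against the bar so that no gap is left to weld and its thin journal points away from the stop. Set both down gently, do not drop them into the cradle or shift the stop, and leave the thin bar, the file and the wrench lying where they are.

Things in the scene. Friction and masses are not known exactly. Their poses are not given: they have to be found in the camera images.
- bar_center (a point): Thick plain bar: steel round, 28 mm diameter, 130 mm long, about 0.6 kg, both ends alike. Point: its centre, on the axis; x along the axis, up the bin's slope at the start. Starts in any one compartment, lower end at the bin's front lip, on two V rests 16 and 84 mm from that end (free for fingers from 20 to 80 mm), its axis 28 mm above the deck, 27 mm free to the wall on each side.
- stub_center (a point): Stub shaft: steel, thick part 28 mm diameter and 90 mm long, then a thin journal 18 mm diameter and 40 mm long, about 0.5 kg. Point: on the axis in the middle of the thick part, 45 mm from its flat end; x along the axis towards the journal, up the slope at the start. Balance point 10 mm further along x. Lies in the bin as the bar does, thick end at the lip, rests 16 and 84 mm from it.
- thin_center (a point): Thin plain bar, steel, 20 mm diameter, 130 mm long, in the third compartment, where it stays. Point: its centre; x along its axis.
- bin: Grey sheet-steel bar bin fixed to the bench, 255 mm wide, three compartments at its y = -84, 0 and +84 mm. The deck rises at 28 degrees (0.489 rad) along the bin's +x, from 27 mm above the bench at the front edge to 101 mm at the rear; the bars lie along the slope. Walls stand 30 mm above the deck, the front lip 22 mm. Origin: on the bench, under the middle.
- cradle: Welding cradle bolted to the bench: dark base 330 x 70 x 12 mm with four 90 degree V saddles in a row, each 10 mm long, at x = -89, -19, +24 and +89 mm, with room for fingers between them. A 28 mm bar seated in the Vs is level along x with its axis 60 mm above the bench; the saddles' tips are 57 mm high. Origin: on the bench, under the middle; +x points away from the end stop.
- stop_face (a point): End stop at the cradle's -x end: upright steel plate 44 mm wide, 12 mm thick, top 80 mm above the bench. Point: in the face the bar butts against, 60 mm above the bench on a seated bar's axis; x from the face along the cradle. Clamped 114 to 124 mm from the cradle's middle; slips if pushed over about 20 N. When all is home the bar's point is 65 mm and the stub's 175 mm along x from here.
- file: Flat hand file with orange handle, 290 mm long, lying on the bench beyond the work. Origin: on the bench near its middle; x along it.
- wrench: Steel wrench 200 mm long, lying on the bench just beyond the bin and cradle. Origin: on the bench; x along it.
Not all that is in view belongs to the job. What is shaped like the part that bears bar_center but pink is not meant. Leave any red look-alike of the part that bears stub_center alone.

How it is judged:
By the outcome, as a careful person would: the job done as asked, in the order asked, and still so for the second after the job is handed in, with the robot touching nothing.
It also fails if it takes over 61 s, if anything falls off the work surface, if the arm or the gripper's body presses on something with over 40 N, if the wrist force passes 120 N, or if a joint passes its speed limit or range.

ROBOT

A 6-joint arm with a two-finger parallel gripper is mounted at the origin on the work surface. World frame = base frame: x ahead of the robot, y to its left, z up, the work surface at z = 0. Lengths are in mm, angles in rad, forces in N, time in s.
With the tool pointing down it reaches from about 400 to 925 mm from the base axis. Payload 12.5 kg.
Tool frame: the origin (TCP) lies where the fingers leave the gripper's body, on its centre line; the fingertips stand 78 mm ahead of it and the grasp point (between the pads) lies 59 mm ahead of it; z points along the fingers, y is the direction in which the jaws open and shut (so a half turn about z gives the same grasp; the last joint's range is limited). The gripper opens to 95 mm and grips with 3 to 60 N. Pads are 20 mm wide; open, the fingers measure 119 mm over their backs; the gripper's body (75 mm by 180 mm) begins 59 mm behind the grasp point.
Start: joints at [-1.265, 0.491, 1.559, -0, 1.092, -0.106], TCP at [250.184, -572.753, 292.261] pointing down, gripper open.
Joint ranges: [-3.1, 3.1], [-0.84, 2.19], [0.05, 2.79], [-1.13, 4.28], [0.06, 2.93], [-2.69, 2.69]. Speed limits (rad/s): [2.22, 2.22, 2.79, 3.14, 3.14, 3.14].

INTERFACE

Orientations are given as [roll, pitch, yaw] about the fixed x, y, z axes, in that order (R = Rz(yaw) Ry(pitch) Rx(roll)).
In Python, from cell import env, viewer, ticket, search_frame gives the robot as it stands.
- The arm moves only by the shell command python3 -m inch 'ROWS'. ROWS is a JSON object of lists of equal length, an entry for each row: "hand": the opening, from 0 (shut) to 1 (fully open); "delta_pos": the shift along the tool's x, y, z in cm, a list of three; "turn": the turn about the tool's z in rad. A call has 1 to 20 rows; each row shifts and turns the commanded pose from where the row before left it, along the tool's axes as they then stand; what a row does not reach is not made up. A row lasts 1/10 s, in which the tool goes at most 50 mm and 8.59 degrees, less where a joint would pass 70% of its speed; a pose out of reach is approached as far as the arm can. A call is refused whole if a number of a shift passes 5 or a number of a turn 0.15, either way. A call with a gripper value outside its range is refused whole. The fingers move at their own pace and stop on an object; the grip force is fixed at half the most. Time passes only in rows, so rows that do not move let the fingers close. It gives the time, the measured TCP pose, the force and the opening at its end, in the units of the state.
- env.state(): the state, without advancing time (a new reading comes with each control period).
- viewer.read_camera(name): name is "scene" or "top"; returns (picture, depth): 384x512x3 uint8, blue, green, red; 384x512 float32, mm along the optical axis (not along the pixel's ray), 0 where there is no reading.
- viewer.get_calibration(name): a dict with "fx", "fy", "cx", "cy" (pixels), "T" (4x4, takes a point from camera to world coordinates). Camera axes: x right, y down, z forward; pixel columns grow to the right and rows downward; lengths in mm; the calibration is good to about 2 mm. A picture is of the moment at which its call begins. get_calibration takes no time and is no camera call.
- ticket.job_done(): hands the job in, once; it reports no verdict.
Trained networks look in the newest picture that a camera, given by its name, has taken for a name from the list of things; names that differ only in an ending like _2 or _b are one class to them, and where a whole thing is asked for, a point or a joint stands for the part that bears it (a point fixed in the world has none). Each returns a list of dicts, best first, with "p" (0 to 1); they miss things now and then, are a little off and sometimes report something else, mostly with a low value. They report only what shows in the picture. A call takes as long as a camera call. They do not tell look-alikes from the thing itself.
- search_frame(camera, label): "centre" ([column, row] in pixels, amid what is visible of it).
The state is a dict: "t": time; "joints": joint angles; "qvel": joint speeds; "tau": joint torques, N m; "eef_pos": TCP position; "tcp_rot": TCP orientation; "ft_force": force on the tool from outside, world axes, zero at the start; "moment": the same for the moment, N m; "opening": opening from 0.0 (shut) to 1.0 (fully open).
Only numpy, scipy, OpenCV 4.12 (cv2) and the standard library are available. Lean on these libraries where they do the work, as an engineer would, in place of code of your own. Each camera call takes 0.05 s, during which the arm holds its last target.

## Working session

There is one attempt and no reset: what is moved stays moved. The work goes in short steps, Python scripts to look and compute and a shell command to move; the robot and the scene stay as the last step left them, time stands still between calls to the robot, and variables do not carry over. Pictures are saved under pics/ and viewed, and the job is handed in when it is done.

```bash
ls; mkdir -p pics; python3 - <<'E'
from cell import env, viewer, ticket, search_frame
import cv2
print(env.state())
for c in ("scene","top"):
    im,d=viewer.read_camera(c); cv2.imwrite(f"pics/{c}0.png",im)
    import numpy as np
    np.save(f"/tmp/{c}_d.npy",d); np.save(f"/tmp/{c}_i.npy",im)
    print(c,viewer.get_calibration(c))
    for l in ("bar_center","stub_center","thin_center","bin","cradle","file","wrench"):
        print(l,[(r["centre"],round(r["p"],2)) for r in search_frame(c,l)][:4])
E
```

```text
pics
{'t': 0.0, 'joints': array([-1.26458664e+00,  4.91572677e-01,  1.55943628e+00,  3.72379967e-05,
        1.09170948e+00, -1.05608743e-01]), 'qvel': array([-0.00032905,  0.00022842,  0.00016016,  0.00052103,  0.00064827,
       -0.00015868]), 'tau': array([-2.56395062e-03, -6.12649870e+01, -2.58188206e+01,  6.90545049e-02,
        4.79899545e-02, -1.33376898e-04]), 'eef_pos': array([ 250.14831153, -572.59103285,  291.65808674]), 'tcp_rot': array([-3.14047662e+00, -1.51514483e-04,  4.11801162e-01]), 'ft_force': array([-0.28428302,  0.11310702,  1.27234063]), 'moment': array([ 0.01976874,  0.01289469, -0.01278139]), 'opening': 1.0020919936670534}
scene {'fx': 449.03202903352616, 'fy': 449.03202903352616, 'cx': 255.3344651467948, 'cy': 187.96003926102986, 'T': array([[ 5.59485870e-01,  6.62847034e-01, -4.97603628e-01,
         1.20473355e+03],
       [ 8.28805838e-01, -4.52860429e-01,  3.28630971e-01,
        -3.37312291e+02],
       [-7.51292812e-03, -5.96281176e-01, -8.02740503e-01,
         1.07703527e+03],
       [ 0.00000000e+00,  0.00000000e+00,  0.00000000e+00,
         1.0000
[... 493 characters left out ...]
, 'T': array([[ 7.49049264e-03, -9.99117933e-01,  4.13188628e-02,
         5.08542224e+02],
       [-9.99970702e-01, -7.54926850e-03, -1.26664559e-03,
         5.70063760e+01],
       [ 1.57745552e-03, -4.13081644e-02, -9.99145208e-01,
         1.28088698e+03],
       [ 0.00000000e+00,  0.00000000e+00,  0.00000000e+00,
         1.00000000e+00]])}
bar_center [([202.3, 103.9], 0.77), ([224.5, 187.3], 0.71), ([131.3, 204.0], 0.61)]
stub_center [([216.2, 282.5], 0.95), ([201.7, 165.7], 0.87)]
thin_center [([246.0, 210.7], 0.89)]
bin [([223.5, 201.4], 0.95)]
cradle [([369.6, 207.2], 0.9), ([247.3, 212.6], 0.48), ([286.7, 152.4], 0.24)]
file [([293.6, 119.0], 0.68)]
wrench [([285.3, 149.7], 0.85)]
```

View pics/scene0.png

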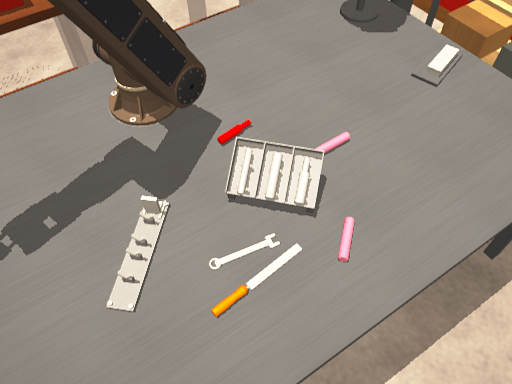

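View pics/top0.png

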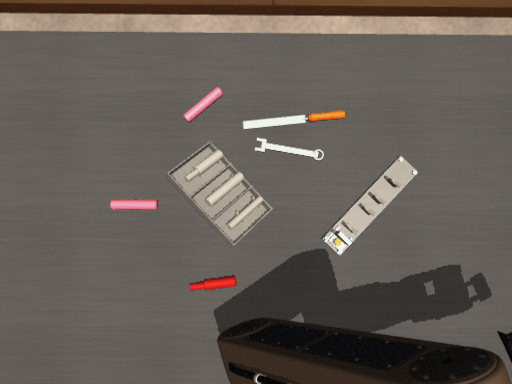

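```bash
python3 - <<'E'
import cv2,numpy as np
im=np.load('/tmp/top_i.npy'); 
cv2.imwrite('pics/topcropA.png',cv2.resize(im[140:290,160:300],None,fx=4,fy=4,interpolation=cv2.INTER_CUBIC))
cv2.imwrite('pics/topcropB.png',cv2.resize(im[130:280,320:420],None,fx=4,fy=4,interpolation=cv2.INTER_CUBIC))
E
```

```text
(no output)
```

View pics/topcropA.png

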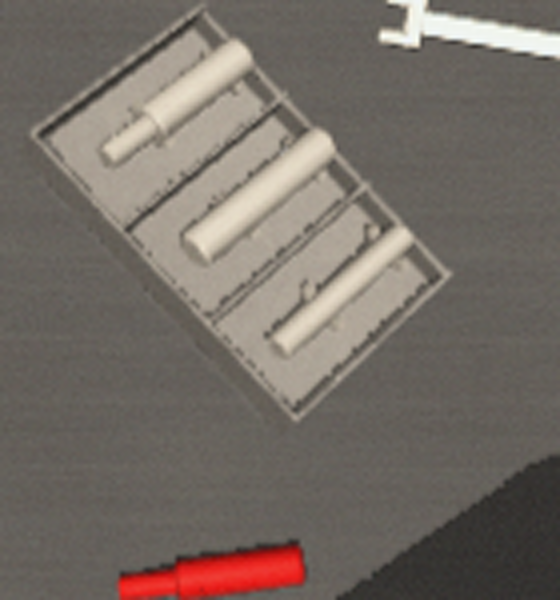

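View pics/topcropB.png

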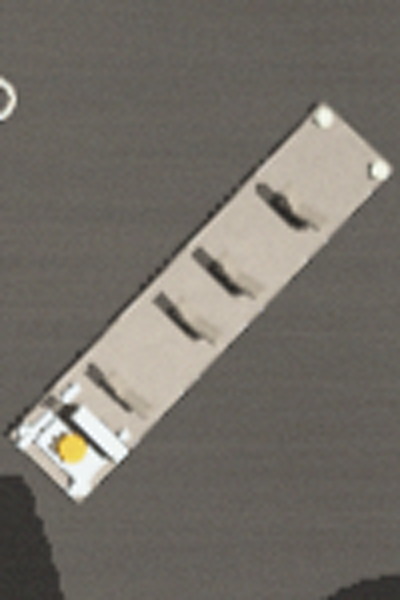

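The scene view shows the bin near (275,172) and the cradle near (140,254), with its stop at the upper end. In the top view the stub is at about (204,166), the thick bar at (225,188) and the thin bar at (246,211). The pink and red look-alikes lie outside the bin. Next I'll measure from depth.

```bash
cat > h.py <<'E'
import numpy as np, cv2
from cell import env, viewer, ticket, search_frame
def cloud(c,d):
    k=viewer.get_calibration(c); v,u=np.mgrid[0:384,0:512]
    P=np.stack([(u-k['cx'])/k['fx']*d,(v-k['cy'])/k['fy']*d,d],-1)
    return P@k['T'][:3,:3].T+k['T'][:3,3]
E
python3 - <<'E'
from h import *
for c in ("top","scene"):
    d=np.load(f'/tmp/{c}_d.npy'); W=cloud(c,d); np.save(f'/tmp/{c}_w.npy',W)
    ok=d>0
    # bench
    m=ok&(abs(W[...,2])<15)&(W[...,0]>350)&(W[...,0]<800)&(abs(W[...,1])<300)
    A=np.c_[W[m][:,:2],np.ones(m.sum())]; s=np.linalg.lstsq(A,W[m][:,2],rcond=None)[0]
    print(c,'bench',s, (W[m][:,2]-A@s).std())
W=np.load('/tmp/top_w.npy')
for (u,v) in [(211,141),(169,173),(234,244),(272,209),(220,153),(188,178),(240,176),(210,200),(262,199),(231,226),(338,241),(330,237),(346,250),(358,226),(363,208),(403,158),(416,172),(390,181)]: print((u,v),W[v,u].round(1))
E
```

```text
top bench [-3.92180691e-04 -1.54403434e-03  1.06190408e+00] 3.631472894561326
scene bench [-1.10462461e-03 -2.61750771e-03  1.30660764e+00] 3.441474654271185
(211, 141) [714.3 179.5  53.3]
(169, 173) [617.6 280.6 125.1]
(234, 244) [435.1 109.6 128.8]
(272, 209) [527.2   9.1  49.2]
(220, 153) [678.9 153.   68.7]
(188, 178) [605.8 232.4 115.8]
(240, 176) [616.1  97.7  70.2]
(210, 200) [548.3 173.4 122.8]
(262, 199) [554.5  37.   53.1]
(231, 226) [481.  118.5 116.3]
(338, 241) [ 439.8 -175.1   39.7]
(330, 237) [ 449.7 -156.5   17.9]
(346, 250) [ 412.2 -205.1    1.8]
(358, 226) [ 481.3 -236.5   14.9]
(363, 208) [ 532.2 -246.9   31. ]
(403, 158) [ 676.3 -365.9   13.5]
(416, 172) [ 636.7 -403.7   11.1]
(390, 181) [ 608.5 -322.1   34.1]
```

```bash
cat > fit.py <<'E'
from h import *
from scipy.optimize import least_squares
T=np.tan(np.deg2rad(28))
a=np.deg2rad(28)
def fitbar(pts0,yaw0,c0,r=14,fixpitch=True):
    # c0 point on axis; up-slope dir
    def f(p,P):
        cx,cy,cz,yaw,pit=p
        u=np.array([np.cos(yaw)*np.cos(pit),np.sin(yaw)*np.cos(pit),np.sin(pit)])
        v=P-np.array([cx,cy,cz]); t=v@u
        return np.linalg.norm(v-t[:,None]*u,axis=1)-r, t
    p=np.array([*c0,yaw0,a])
    P=pts0
    for it in range(8):
        rr,t=f(p,P)
        k=(abs(rr)<max(5,14-3*it))&(abs(t)<60)
        # keep pts in window ±60 along
        s=least_squares(lambda q:np.r_[f(q,P[k])[0], (q[:3]-p[:3])@np.array([np.cos(p[3])*np.cos(a),np.sin(p[3])*np.cos(a),np.sin(a)])*1.0],p,loss='soft_l1')
        p=s.x
    rr,t=f(p,P); return p,rr,t,k
E
python3 - <<'E'
from fit import *
for c in ("top","scene"):
    W=np.load(f'/tmp/{c}_w.npy'); d=np.load(f'/tmp/{c}_d.npy')
    P=W[d>0]
    for n,(A,B) in dict(bar=((616,97.7),(548,173)),stub=((679,153),(612,225)),).items():
        A=np.array(A);B=np.array(B);dv=B-A;L=np.linalg.norm(dv);u=dv/L;nrm=np.array([-u[1],u[0]])
        q=P[:,:2]-(A+B)/2; al=q@u; la=q@nrm
        m=(abs(al)<85)&(abs(la)<22)&(P[:,2]>20)
        Q=P[m]
        zc=np.median(Q[(abs(al[m])<15)&(abs(la[m])<8)][:,2])-14/np.cos(a)
        p,rr,t,k=fitbar(Q,np.arctan2(u[1],u[0]),[*((A+B)/2),zc])
        inn=(abs(rr)<3); tt=np.sort(t[inn])
        print(c,n,p.round(3),'n',k.sum(),'rms',rr[k].std().round(2),'t range',np.percentile(tt,[0,1,3,97,99,100]).round(1))
        h=np.histogram(tt,bins=np.arange(-90,91,5)); print(h[0])
E
```

```text
top bar [5.82920e+02 1.36031e+02 8.10780e+01 2.32800e+00 4.92000e-01] n 422 rms 1.66 t range [-64.3 -59.7 -57.1  67.4  69.1  97.9]
[ 0  0  0  0  0  3 14 11 18 20 13 16 11 16 16 18 16 16 16 16 15 16 19 23
 13 22 16 14 17 19 13 21  0  0  0  0]
top stub [6.47452e+02 1.90492e+02 7.78340e+01 2.30200e+00 4.51000e-01] n 388 rms 2.18 t range [-59.  -53.2 -50.8  68.9  73.   75.1]
[ 0  0  0  0  0  0  3 10 12 15 13 16 16 14 18 13 17 13 17 13 17 13 14 15
 30  6  5  8  8  7  9  9  7  1  0  0]
scene bar [5.81891e+02 1.34857e+02 8.07480e+01 2.32500e+00 4.87000e-01] n 421 rms 1.81 t range [-66.5 -65.3 -60.6  66.3  94.8  97.3]
[ 0  0  0  0  5 10 16 17 19 15 16 15 16 17 14 18 14 13 16 16 10 17 20 15
 16 17 14 16 15 15 15  8  0  0  0  0]
scene stub [6.46406e+02 1.89365e+02 7.73770e+01 2.32300e+00 4.37000e-01] n 404 rms 2.27 t range [-60.1 -59.  -56.2  67.2  70.9  73.5]
[ 0  0  0  0  0  1 13 15 15 16 19 16 19 10 17 16 17 12 19 15 10 18  9 16
  9  5  7  7  4  5  9  7  5  0  0  0]
```

```bash
python3 - <<'E'
from fit import *
for c in ("top","scene"):
    W=np.load(f'/tmp/{c}_w.npy'); d=np.load(f'/tmp/{c}_d.npy')
    m=(d>0)&(W[...,2]>7)&(W[...,2]<110)&(W[...,0]>350)&(W[...,0]<720)&(W[...,1]<-110)&(W[...,1]>-440)
    n,l,st,_=cv2.connectedComponentsWithStats(m.astype(np.uint8)); i=1+np.argmax(st[1:,4]); m=l==i
    Q=W[m]; lo=Q[(Q[:,2]>7)&(Q[:,2]<17)]
    (cx,cy),(w,h),ang=cv2.minAreaRect(lo[:,:2].astype(np.float32)); print(c,len(lo),cx,cy,w,h,ang)
    # robust: refine long axis by centre lines; yaw search
    best=None
    for yaw in np.arange(-0.9,-0.6,0.005):
        x=lo[:,:2]@[np.cos(yaw),np.sin(yaw)]; y=lo[:,:2]@[-np.sin(yaw),np.cos(yaw)]
        px=np.percentile(x,[.5,99.5]);py=np.percentile(y,[1,99])
        s=py[1]-py[0]
        if best is None or s<best[0]: best=(s,yaw,px,py)
    s,yaw,px,py=best; R=np.array([[np.cos(yaw),-np.sin(yaw)],[np.sin(yaw),np.cos(yaw)]])
    ctr=R@[px.mean(),py.mean()]; print('yaw',yaw,'len',np.diff(px),'wid',s,'ctr',ctr)
    q=(Q[:,:2]-ctr)@R
    for lo_,hi in ((22,40),(40,58),(58,70),(70,90)):
        k=(Q[:,2]>lo_)&(Q[:,2]<hi); print(lo_,hi,k.sum(),np.sort(q[k][:,0]).round(0)[::max(1,k.sum()//25)], 'y',q[k][:,1].min() if k.any() else 0,q[k][:,1].max() if k.any() else 0)
E
```

```text
top 2112 540.9574584960938 -271.897216796875 71.23918151855469 331.04638671875 46.76780319213867
yaw -0.7549999999999999 len [326.75567005] wid 69.32942800722066 ctr [ 540.64832804 -271.51467945]
22 40 182 [-163. -154. -152. -150. -148. -147. -144. -142. -139. -138. -135. -133.
 -131. -131. -111.  -94.  -86.  -24.  -23.   18.   19.   20.   29.   84.
   85.   85.] y -22.427771474611074 27.44063940810559
40 58 251 [-151. -144. -138. -131.  -94.  -93.  -90.  -88.  -85.  -24.  -22.  -20.
  -18.  -15.   19.   20.   22.   24.   26.   28.   85.   86.   88.   90.
   92.   95.] y -20.57287850705035 22.530280829364152
58 70 18 [-132. -131. -131. -131. -131. -130. -128. -124. -122. -120.  -92.  -87.
  -86.  -24.  -16.   29.   84.   87.] y -17.22696417169235 22.21794811500655
70 90 80 [-132. -131. -131. -131. -130. -130. -129. -129. -128. -128. -128. -127.
 -127. -126. -126. -125. -124. -124. -124. -123. -123. -122. -122. -121.
 -121. -120. -120.] y -21.10203423864443 21.76187302774736
scene 2161 541.60693359375 -273.450439453125 72.806640625 331.0430603027344 46.7639274597168
yaw -0.74999999999
[... 264 characters left out ...]
82117192916296 27.840538905381205
40 58 314 [-136. -126. -125. -124. -123. -102.  -97.  -94.  -91.  -89.  -29.  -26.
  -24.  -21.  -19.   15.   18.   20.   23.   24.   79.   81.   83.   85.
   88.   89.   91.] y -21.727773387320195 22.309580708219237
58 70 55 [-133. -131. -127. -126. -126. -126. -126. -125. -125. -125. -125. -125.
 -125. -124. -124. -124. -124. -123. -123. -123. -123. -123. -123. -122.
  -97.  -23.  -20.   87.] y -21.182540741246118 22.670212197996612
70 90 85 [-137. -136. -134. -133. -133. -133. -132. -131. -131. -130. -130. -129.
 -129. -128. -128. -127. -126. -126. -125. -125. -125. -125. -124. -124.
 -124. -124. -123. -123. -122.] y -22.169874294797154 22.064641109005496
```

```bash
python3 -m inch '{"hand":[0.48,0.48,0.48,0.48,0.48,0.48,0.48,0.48,0.48,0.48,0.48,0.48,0.48,0.48],"delta_pos":[[0,0,0],[0,0,0],[0,0,0],[0,0,0],[0,0,0],[0,0,0],[0,0,0],[0,0,0],[0,0,0],[0,0,0],[0,0,0],[0,0,0],[0,0,0],[0,0,0]],"turn":[-0.14,-0.14,-0.14,-0.14,-0.14,-0.14,-0.14,-0.14,-0.14,-0.14,-0.14,-0.14,-0.14,-0.094]}'
cat >> h.py <<'E'
def togo(x,y,z,yaw,st=None):
    st=st or env.state(); p=st['eef_pos']; r,pi_,w=st['tcp_rot']
    c,s=np.cos(w),np.sin(w); d=np.array([x,y,z])-p
    print('pos',p.round(1),'rpy',np.round([r,pi_,w],4),'F',st['ft_force'].round(1),'M',st['moment'].round(2),'op',round(st['opening'],3),'t',round(st['t'],2),'q6',st['joints'][5].round(2))
    print('tool delta cm',(np.array([d[0]*c+d[1]*s, d[0]*s-d[1]*c, -d[2]])/10).round(2),'turn',round(-((yaw-w+np.pi)%(2*np.pi)-np.pi),4))
E
python3 -c "
from h import *
togo(582.6,135.2,220,2.326)"
```

```text
t: 2.2
eef_pos: [250.2, -572.8, 292.3]
tcp_rot: [-3.142, 0.0, 2.331]
ft_force: [0.7, 0.2, -0.4]
opening: 0.477
pos [ 250.2 -572.8  292.3] rpy [-3.1415e+00  1.0000e-04  2.3312e+00] F [ 0.7  0.2 -0.4] M [ 0.04 -0.15 -0.04] op 0.477 t 2.2 q6 -2.03
tool delta cm [28.38 72.88  7.23] turn 0.0052
```

```bash
python3 -m inch '{"hand":[0.48,0.48,0.48,0.48,0.48,0.48,0.48,0.48,0.48,0.48,0.48,0.48,0.48,0.48,0.48,0.48,0.48,0.48,0.48,0.48],"delta_pos":[[1.4,3.6,0],[1.4,3.6,0],[1.4,3.6,0],[1.4,3.6,0],[1.4,3.6,0],[1.4,3.6,0],[1.4,3.6,0],[1.4,3.6,0],[1.4,3.6,0],[1.4,3.6,0],[1.4,3.6,0],[1.4,3.6,0],[1.4,3.6,0],[1.4,3.6,0],[1.4,3.6,0],[1.4,3.6,0],[1.4,3.6,0],[1.4,3.6,0],[1.4,3.6,0],[0.7,1.8,0]],"turn":[0.005,0,0,0,0,0,0,0,0,0,0,0,0,0,0,0,0,0,0,0]}'
python3 -m inch '{"hand":[0.48],"delta_pos":[[0,0,0]],"turn":[0]}'
python3 -c "
from h import *
togo(582.6,135.2,220,2.326)"
```

```text
t: 4.2
eef_pos: [578.3, 108.0, 292.1]
tcp_rot: [3.141, 0.0, 2.322]
ft_force: [-0.3, -1.0, 0.0]
opening: 0.481
t: 4.3
eef_pos: [578.0, 107.2, 291.9]
tcp_rot: [-3.141, -0.0, 2.323]
ft_force: [-1.0, 0.2, -0.5]
opening: 0.479
pos [578.  107.2 291.9] rpy [-3.1415 -0.      2.3233] F [-1.   0.2 -0.5] M [ 0.08 -0.18 -0.04] op 0.479 t 4.3 q6 -0.68
tool delta cm [1.73 2.25 7.19] turn -0.0027
```

```bash
python3 -m inch '{"hand":[0.48,0.48,0.48,0.48,0.48,0.48],"delta_pos":[[1.0,1.2,2],[0.73,1.05,2],[0,0,2],[0,0,1.2],[0,0,0],[0,0,0]],"turn":[-0.003,0,0,0,0,0]}'
python3 - <<'E'
from h import *
togo(582.6,135.2,140.3,2.326)
im,d=viewer.read_camera('top'); cv2.imwrite('pics/top1.png',cv2.resize(im[120:280,150:310],None,fx=3.7,fy=3.7,interpolation=cv2.INTER_CUBIC))
im,d=viewer.read_camera('scene'); cv2.imwrite('pics/scene1.png',cv2.resize(im[90:240,180:360],None,fx=4,fy=4,interpolation=cv2.INTER_CUBIC))
E
```

```text
t: 4.9
eef_pos: [582.4, 132.8, 220.8]
tcp_rot: [3.141, 0.0, 2.323]
ft_force: [-0.2, -0.7, -0.3]
opening: 0.483
pos [582.4 132.8 220.8] rpy [3.1414e+00 3.0000e-04 2.3230e+00] F [-0.2 -0.7 -0.3] M [-0.   -0.12  0.01] op 0.483 t 4.9 q6 -0.64
tool delta cm [0.16 0.18 8.05] turn -0.003
```

View pics/scene1.png

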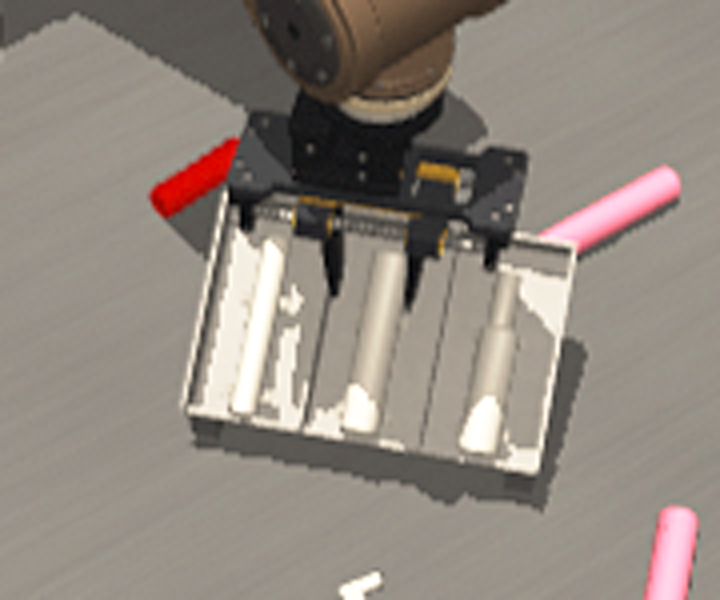

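```bash
python3 -m inch '{"hand":[0.48,0.48,0.48,0.48,0.48,0.48,0.48,0.48],"delta_pos":[[0.16,0.18,1],[0,0,1.5],[0,0,1.5],[0,0,1.5],[0,0,1.5],[0,0,1.0],[0,0,0],[0,0,0]],"turn":[-0.003,0,0,0,0,0,0,0]}'
python3 - <<'E'
from h import *
togo(582.6,135.2,140.3,2.326)
im,d=viewer.read_camera('top'); cv2.imwrite('pics/top2.png',cv2.resize(im[120:280,150:310],None,fx=3.7,fy=3.7,interpolation=cv2.INTER_CUBIC))
im,d=viewer.read_camera('scene'); cv2.imwrite('pics/scene2.png',cv2.resize(im[90:240,180:360],None,fx=4,fy=4,interpolation=cv2.INTER_CUBIC))
E
```

```text
t: 5.8
eef_pos: [582.6, 136.0, 140.4]
tcp_rot: [3.141, 0.0, 2.327]
ft_force: [-0.1, -0.2, 0.5]
opening: 0.478
pos [582.6 136.  140.4] rpy [3.1415e+00 2.0000e-04 2.3269e+00] F [-0.1 -0.2  0.5] M [-0.02 -0.11 -0.02] op 0.478 t 5.8 q6 -0.64
tool delta cm [-0.06 -0.06  0.01] turn 0.0009
```

View pics/scene2.png

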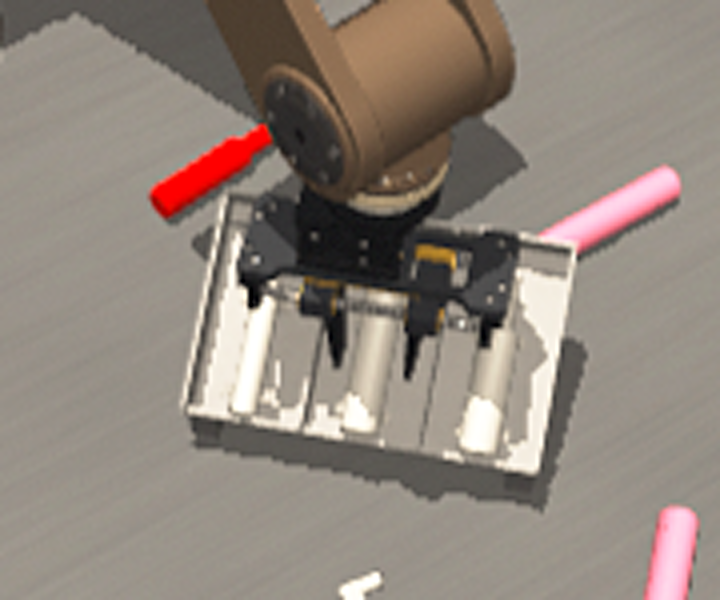

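The fingers straddle the thick bar, with tips at about (335,362) and (410,372) and the bar at about (370,350). Closing the gripper.

```bash
python3 -m inch '{"hand":[0.4,0.3,0.2,0.1,0,0,0,0],"delta_pos":[[0,-0.04,0],[0,0,0],[0,0,0],[0,0,0],[0,0,0],[0,0,0],[0,0,0],[0,0,0]],"turn":[0,0,0,0,0,0,0,0]}'
python3 -m inch '{"hand":[0,0,0,0,0,0,0,0,0],"delta_pos":[[0,0,-0.5],[0,0,-0.5],[0,0,-1],[0,0,-2],[0,0,-2],[0,0,-2],[0,0,-2],[0,0,0],[0,0,0]],"turn":[0,0,0,0,0,0,0,0,0]}'
python3 - <<'E'
from h import *
togo(506,-240,240,2.387)
for c in ('top','scene'):
    im,d=viewer.read_camera(c); np.save(f'/tmp/{c}_d3.npy',d); cv2.imwrite(f'pics/{c}3.png',im[90:290,120:400] if 0 else cv2.resize(im[60:300,120:400],None,fx=2.5,fy=2.5,interpolation=cv2.INTER_CUBIC))
E
```

```text
t: 6.7
eef_pos: [582.3, 135.8, 140.5]
tcp_rot: [3.141, 0.0, 2.327]
ft_force: [0.2, 1.8, 5.0]
opening: 0.289
t: 7.6
eef_pos: [581.8, 135.6, 240.1]
tcp_rot: [-3.141, 0.0, 2.327]
ft_force: [-0.7, -0.7, -5.7]
opening: 0.289
pos [581.8 135.6 240.1] rpy [-3.1415e+00  1.0000e-04  2.3268e+00] F [-0.7 -0.7 -5.7] M [ 0.04 -0.17  0.02] op 0.289 t 7.6 q6 -0.64
tool delta cm [-2.213e+01 -3.128e+01  1.000e-02] turn -0.0602
```

View pics/scene3.png

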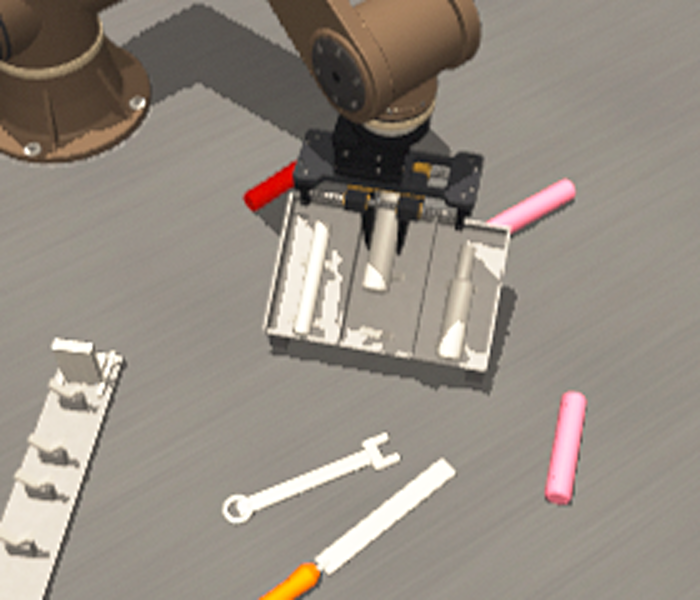

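The bar is lifted, with its lower end at about (375,280) in this crop. The wrist force has changed by about 6 N and the opening is 27.5 mm. Checking its tilt and the position of its end in the grip.

```bash
cat > held.py <<'E'
from fit import *
def held(g, yawup, tag, pit0=a, win=70):
    """g: grasp point world; cylinder fit near it"""
    for c in ('top','scene'):
        d=np.load(f'/tmp/{c}_d{tag}.npy'); W=cloud(c,d); P=W[d>0]
        u=np.array([np.cos(yawup)*np.cos(pit0),np.sin(yawup)*np.cos(pit0),np.sin(pit0)])
        v=P-g; t=v@u; r=np.linalg.norm(v-t[:,None]*u,axis=1)
        k=(r<20)&(abs(t)>16)&(abs(t)<win+10)
        Q=P[k]
        def f(p,Q):
            u=np.array([np.cos(p[2])*np.cos(p[3]),np.sin(p[2])*np.cos(p[3]),np.sin(p[3])])
            n1=np.array([-np.sin(yawup),np.cos(yawup),0]); n2=np.cross(u,n1)
            v=Q-(g+n1*p[0]+n2*p[1]); t=v@u
            return np.linalg.norm(v-t[:,None]*u,axis=1)-14,t
        p=np.array([0,0,yawup,pit0])
        s=least_squares(lambda p:np.r_[f(p,Q)[0],0.3*p[0],0.3*p[1],30*(p[2]-yawup)],p,loss='soft_l1',f_scale=1.5); p=s.x
        rr,t=f(p,Q); i=abs(rr)<3
        print(c,'off',p[:2].round(1),'yaw',p[2].round(3),'pitch',p[3].round(3),'n',i.sum(),len(Q),'t',np.percentile(t[i],[0,1,3,97,99,100]).round(1))
E
python3 -c "
from held import *
held(np.array([581.8,135.6,181.1]),2.327,'3')"
```

```text
Traceback (most recent call last):
  File "held.py", line 18, in held
    print(c,'off',p[:2].round(1),'yaw',p[2].round(3),'pitch',p[3].round(3),'n',i.sum(),len(Q),'t',np.percentile(t[i],[0,1,3,97,99,100]).round(1))
                                                                                                  ~~~~~~~~~~~~~^^^^^^^^^^^^^^^^^^^^^^^^
IndexError: index -1 is out of bounds for axis 0 with size 0
```

```bash
python3 -c "
import held as H
src=open('held.py').read().replace('        def f(p,Q):','        if len(Q)<25: print(c,len(Q)); continue\n        def f(p,Q):'); open('held.py','w').write(src)"
python3 -c "
from held import *
held(np.array([581.8,135.6,181.1]),2.327,'3')"
```

```text
top 0
scene off [ 1.  -1.1] yaw 2.323 pitch 0.497 n 211 242 t [-62.2 -61.3 -60.7  39.2  41.4  43.2]
```

```bash
python3 -m inch '{"hand":[0],"delta_pos":[[0,0,0]],"turn":[-0.06]}'
python3 -m inch '{"hand":[0],"delta_pos":[[0,0,0]],"turn":[0]}'
python3 -c "
from h import *
togo(508.6,-241.9,240,2.387)"
```

```text
t: 7.8
eef_pos: [581.7, 135.6, 239.0]
tcp_rot: [-3.14, -0.001, 2.387]
ft_force: [-1.0, -0.5, -6.0]
opening: 0.288
t: 7.9
eef_pos: [581.8, 135.7, 239.1]
tcp_rot: [-3.14, -0.001, 2.388]
ft_force: [-0.6, -0.0, -5.8]
opening: 0.292
pos [581.8 135.7 239.1] rpy [-3.1400e+00 -1.2000e-03  2.3878e+00] F [-0.6 -0.  -5.8] M [ 0.04 -0.16 -0.03] op 0.292 t 7.9 q6 -0.7
tool delta cm [-20.5  -32.54  -0.09] turn 0.0008
```

```bash
python3 -m inch '{"hand":[0,0,0,0,0,0,0,0,0,0,0,0,0,0,0,0],"delta_pos":[[-0.8,-1.25,0],[-1.57,-2.5,0],[-1.57,-2.5,0],[-1.57,-2.5,0],[-1.57,-2.5,0],[-1.57,-2.5,0],[-1.57,-2.5,0],[-1.57,-2.5,0],[-1.57,-2.5,0],[-1.57,-2.5,0],[-1.57,-2.5,0],[-1.57,-2.5,0],[-1.57,-2.5,0],[-0.8,-1.25,0],[0,0,0],[0,0,0]],"turn":[0,0,0,0,0,0,0,0,0,0,0,0,0,0,0,0]}'
python3 - <<'E'
from held import *
togo(508.6,-241.9,145,2.387)
for c in ('top','scene'):
    im,d=viewer.read_camera(c); np.save(f'/tmp/{c}_d4.npy',d); cv2.imwrite(f'pics/{c}4.png',cv2.resize(im[140:320,50:250] if c=='scene' else im[120:290,280:450],None,fx=3.3,fy=3.3,interpolation=cv2.INTER_CUBIC))
p=env.state()['eef_pos']; held(p-[0,0,59],2.387,'4',0.49)
E
```

```text
t: 9.5
eef_pos: [508.0, -240.9, 239.9]
tcp_rot: [-3.142, -0.001, 2.385]
ft_force: [-0.2, -0.0, -6.1]
opening: 0.287
pos [ 508.  -240.9  239.9] rpy [-3.1416e+00 -8.0000e-04  2.3855e+00] F [-0.2 -0.  -6.1] M [ 0.06 -0.15 -0.  ] op 0.287 t 9.5 q6 -1.38
tool delta cm [-0.11 -0.03  9.49] turn -0.0015
top off [-4.9 -4.1] yaw 2.558 pitch 0.612 n 53 76 t [30.4 32.3 36.6 67.1 67.7 67.9]
scene off [ 0.7 -0.5] yaw 2.384 pitch 0.484 n 215 228 t [-62.7 -61.9 -60.9 -17.9 -16.7 -16.2]
```

View pics/scene4.png

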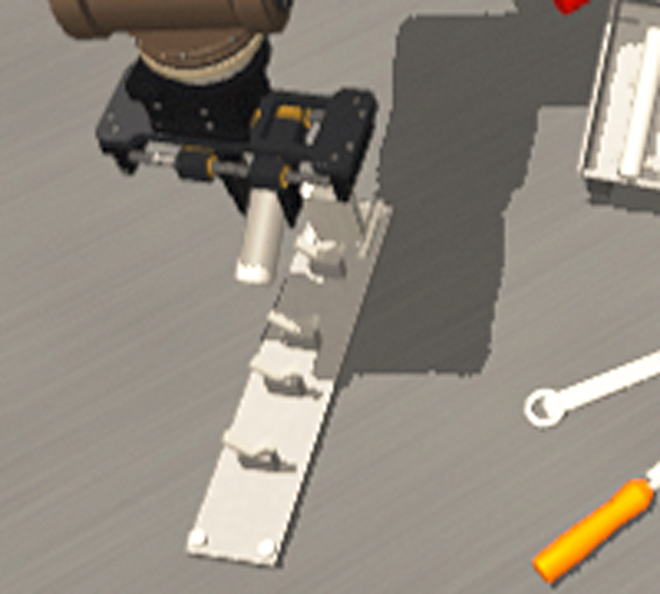

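The bar hangs over the cradle with its low end at about (255,270) in the crop, well above the saddles. Descending.

```bash
python3 -m inch '{"hand":[0,0,0,0,0,0,0,0,0],"delta_pos":[[-0.1,0,1],[0,0,2],[0,0,2],[0,0,1.5],[0,0,1.5],[0,0,1],[0,0,0.4],[0,0,0],[0,0,0]],"turn":[0,0,0,0,0,0,0,0,0]}'
python3 - <<'E'
from held import *
togo(508.6,-241.9,119,2.387)
for c in ('top','scene'):
    im,d=viewer.read_camera(c); np.save(f'/tmp/{c}_d5.npy',d); cv2.imwrite(f'pics/{c}5.png',cv2.resize(im[140:320,50:250] if c=='scene' else im[120:290,280:450],None,fx=3.3,fy=3.3,interpolation=cv2.INTER_CUBIC))
E
```

```text
t: 10.5
eef_pos: [509.3, -241.7, 146.7]
tcp_rot: [3.142, 0.001, 2.387]
ft_force: [0.4, 0.8, -6.0]
opening: 0.291
pos [ 509.3 -241.7  146.7] rpy [3.1415e+00 8.0000e-04 2.3870e+00] F [ 0.4  0.8 -6. ] M [ 0.04 -0.17  0.01] op 0.291 t 10.5 q6 -1.38
tool delta cm [ 0.04 -0.06  2.77] turn 0.0
```

View pics/scene5.png

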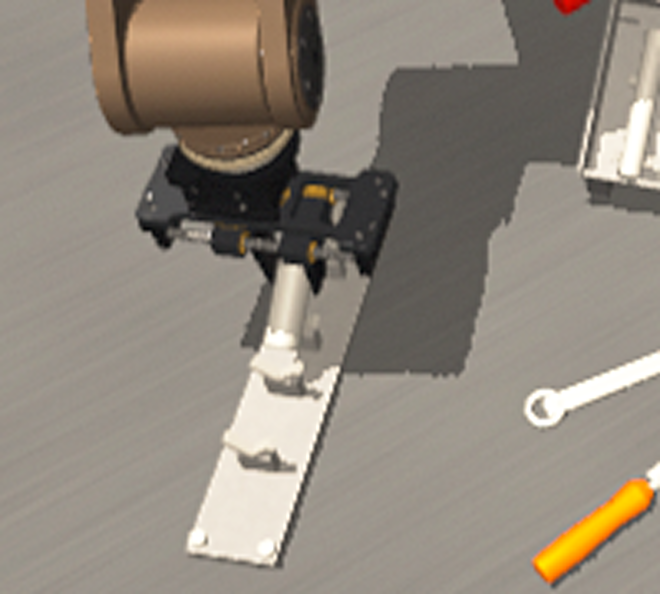

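View pics/top5.png

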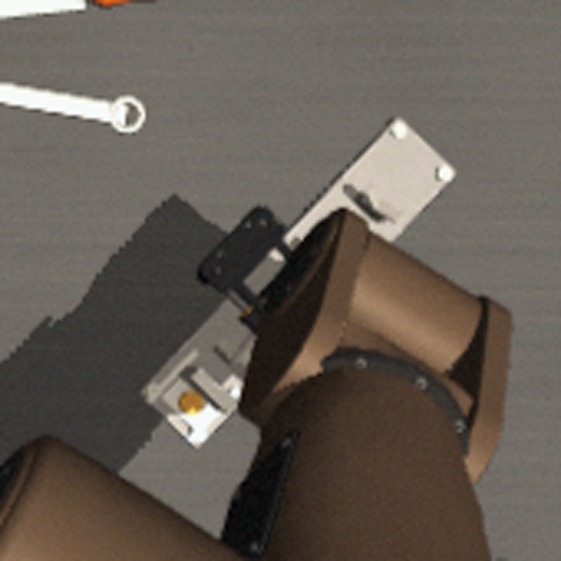

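```bash
python3 -m inch '{"hand":[0,0,0],"delta_pos":[[0,-0.05,0.3],[0,0,0.3],[0,0,0]],"turn":[0,0,0]}'
python3 -m inch '{"hand":[0,0],"delta_pos":[[0,0,0.2],[0,0,0]],"turn":[0,0]}'
python3 -m inch '{"hand":[0,0],"delta_pos":[[0,0,0.2],[0,0,0]],"turn":[0,0]}'
```

```text
t: 10.9
eef_pos: [508.6, -242.1, 139.9]
tcp_rot: [-3.141, -0.0, 2.387]
ft_force: [-0.4, -0.5, -6.5]
opening: 0.289
t: 11.1
eef_pos: [508.7, -242.1, 138.0]
tcp_rot: [-3.141, -0.0, 2.387]
ft_force: [-0.5, 0.6, -5.7]
opening: 0.29
t: 11.3
eef_pos: [508.8, -242.2, 136.1]
tcp_rot: [-3.142, 0.0, 2.387]
ft_force: [-0.1, -0.6, -4.8]
opening: 0.284
```

```bash
for i in 1; do python3 -m inch '{"hand":[0,0],"delta_pos":[[0,0,0.2],[0,0,0]],"turn":[0,0]}'; done
python3 -m inch '{"hand":[0,0],"delta_pos":[[0,0,0.2],[0,0,0]],"turn":[0,0]}'
python3 -c "
from h import *
togo(508.6,-241.9,119,2.387)"
```

```text
t: 11.5
eef_pos: [508.9, -242.5, 134.5]
tcp_rot: [-3.142, 0.001, 2.387]
ft_force: [-1.4, -2.7, -0.7]
opening: 0.288
t: 11.7
eef_pos: [508.8, -242.3, 132.6]
tcp_rot: [-3.142, 0.001, 2.387]
ft_force: [-3.1, -0.8, 2.4]
opening: 0.287
pos [ 508.8 -242.3  132.6] rpy [-3.1416e+00  8.0000e-04  2.3867e+00] F [-3.1 -0.8  2.4] M [-0.52  0.2  -0.14] op 0.287 t 11.7 q6 -1.38
tool delta cm [0.04 0.01 1.36] turn -0.0003
```

```bash
python3 -m inch '{"hand":[0,0],"delta_pos":[[0,0,0.2],[0,0,0]],"turn":[0,0]}'
python3 -m inch '{"hand":[0,0],"delta_pos":[[0,0,0.2],[0,0,0]],"turn":[0,0]}'
python3 -m inch '{"hand":[0,0],"delta_pos":[[0,0,0.2],[0,0,0]],"turn":[0,0]}'
python3 -c "
from h import *
togo(508.6,-241.9,119,2.387)"
```

```text
t: 11.9
eef_pos: [508.6, -242.1, 130.4]
tcp_rot: [-3.141, -0.0, 2.387]
ft_force: [-5.4, -1.2, 4.4]
opening: 0.286
t: 12.1
eef_pos: [508.4, -241.9, 128.3]
tcp_rot: [-3.141, -0.001, 2.387]
ft_force: [-5.0, 0.5, 4.4]
opening: 0.285
t: 12.3
eef_pos: [508.4, -241.8, 126.2]
tcp_rot: [-3.141, -0.001, 2.387]
ft_force: [-4.4, 1.0, 4.5]
opening: 0.286
pos [ 508.4 -241.8  126.2] rpy [-3.1413e+00 -1.0000e-03  2.3868e+00] F [-4.4  1.   4.5] M [-0.03  0.61 -0.04] op 0.286 t 12.3 q6 -1.38
tool delta cm [-0.02  0.01  0.72] turn -0.0002
```

```bash
python3 -m inch '{"hand":[0,0],"delta_pos":[[0,0,0.2],[0,0,0]],"turn":[0,0]}'
python3 -m inch '{"hand":[0,0],"delta_pos":[[0,0,0.2],[0,0,0]],"turn":[0,0]}'
python3 -m inch '{"hand":[0,0],"delta_pos":[[0,0,0.15],[0,0,0]],"turn":[0,0]}'
python3 - <<'E'
from held import *
togo(508.6,-241.9,119,2.387)
for c in ('top','scene'):
    im,d=viewer.read_camera(c); np.save(f'/tmp/{c}_d6.npy',d); cv2.imwrite(f'pics/{c}6.png',cv2.resize(im[140:320,50:250] if c=='scene' else im[120:290,280:450],None,fx=3.3,fy=3.3,interpolation=cv2.INTER_CUBIC))
p=env.state()['eef_pos']; held(p-[0,0,59],2.387,'6',0.05)
E
```

```text
t: 12.5
eef_pos: [508.2, -241.8, 124.1]
tcp_rot: [-3.141, -0.001, 2.387]
ft_force: [-6.2, 1.2, 4.7]
opening: 0.292
t: 12.7
eef_pos: [508.2, -241.7, 122.1]
tcp_rot: [-3.141, -0.002, 2.387]
ft_force: [-5.1, 0.0, 3.9]
opening: 0.29
t: 12.9
eef_pos: [508.1, -241.7, 120.6]
tcp_rot: [-3.141, -0.002, 2.387]
ft_force: [-7.0, 2.5, 4.0]
opening: 0.285
pos [ 508.1 -241.7  120.6] rpy [-3.1412e+00 -2.0000e-03  2.3868e+00] F [-7.   2.5  4. ] M [ 0.12  0.77 -0.03] op 0.285 t 12.9 q6 -1.38
tool delta cm [-0.05  0.02  0.16] turn -0.0002
top off [-2.   2.5] yaw 2.402 pitch 0.058 n 73 102 t [29.9 31.1 34.3 77.3 77.9 79.1]
scene off [ 0.  -0.2] yaw 2.372 pitch 0.092 n 230 290 t [-77.7 -76.7 -75.5 -17.1 -16.2  80.6]
```

View pics/scene6.png

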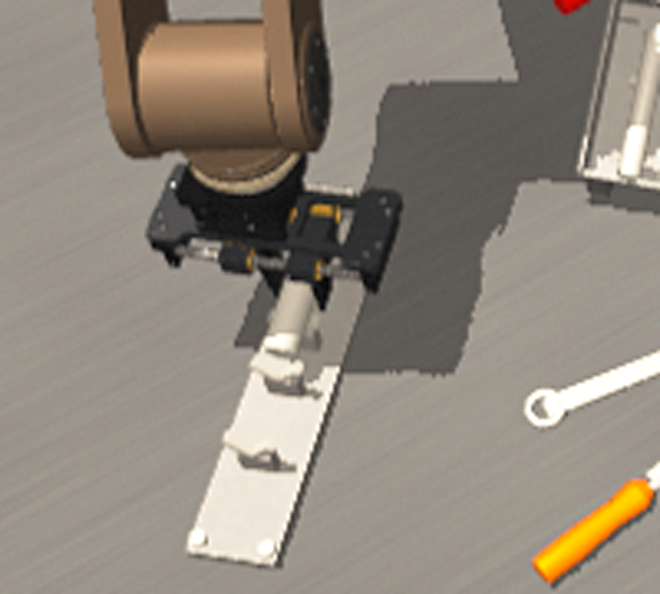

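Pitch is down to about 0.08 rad, with the free end at about (280,345) in the crop, between the third saddle and the gripper. Lowering the rest of the way.

```bash
python3 -m inch '{"hand":[0,0],"delta_pos":[[0,0,0.1],[0,0,0]],"turn":[0,0]}'
python3 -m inch '{"hand":[0,0],"delta_pos":[[0,0,0.1],[0,0,0]],"turn":[0,0]}'
python3 - <<'E'
from held import *
togo(508.6,-241.9,119,2.387)
for c in ('top','scene'):
    im,d=viewer.read_camera(c); np.save(f'/tmp/{c}_d7.npy',d)
p=env.state()['eef_pos']; held(p-[0,0,59],2.387,'7',0.03,60)
E
```

```text
t: 13.2
eef_pos: [508.1, -241.6, 119.6]
tcp_rot: [-3.141, -0.002, 2.387]
ft_force: [-6.7, 2.1, 4.4]
opening: 0.288
t: 13.4
eef_pos: [508.1, -241.7, 118.6]
tcp_rot: [-3.141, -0.002, 2.387]
ft_force: [-6.3, 1.8, 5.3]
opening: 0.288
pos [ 508.1 -241.7  118.6] rpy [-3.1412e+00 -2.0000e-03  2.3868e+00] F [-6.3  1.8  5.3] M [ 0.21  0.73 -0.12] op 0.288 t 13.4 q6 -1.38
tool delta cm [-0.06  0.02 -0.04] turn -0.0002
top off [-4.2 -5. ] yaw 2.429 pitch 0.153 n 91 98 t [30.3 32.  33.9 70.1 70.4 71.1]
scene off [-0.   1.1] yaw 2.373 pitch 0.067 n 193 251 t [-70.4 -69.9 -68.6 -17.3 -16.  -15.6]
```

```bash
python3 -m inch '{"hand":[0,0],"delta_pos":[[0,0,0.1],[0,0,0]],"turn":[0,0]}'
python3 -m inch '{"hand":[0,0],"delta_pos":[[0,0,0.1],[0,0,0]],"turn":[0,0]}'
```

```text
t: 13.7
eef_pos: [508.1, -241.7, 117.6]
tcp_rot: [-3.141, -0.002, 2.387]
ft_force: [-6.1, 1.3, 4.0]
opening: 0.287
t: 13.9
eef_pos: [508.1, -241.7, 116.9]
tcp_rot: [-3.141, -0.002, 2.387]
ft_force: [-7.8, 1.6, 7.8]
opening: 0.292
```

```bash
python3 -m inch '{"hand":[0,0],"delta_pos":[[0,0,0.08],[0,0,0]],"turn":[0,0]}'
python3 - <<'E'
from held import *
togo(508.6,-241.9,119,2.387)
for c in ('top','scene'):
    im,d=viewer.read_camera(c); np.save(f'/tmp/{c}_d7.npy',d)
p=env.state()['eef_pos']; p[2]=119;held(p-[0,0,59],2.387,'7',0.0,60)
E
```

```text
t: 14.1
eef_pos: [508.1, -241.8, 116.7]
tcp_rot: [-3.141, -0.001, 2.387]
ft_force: [-10.3, 2.1, 15.5]
opening: 0.288
pos [ 508.1 -241.8  116.7] rpy [-3.1411e+00 -1.4000e-03  2.3869e+00] F [-10.3   2.1  15.5] M [ 0.33  1.34 -0.04] op 0.288 t 14.1 q6 -1.38
tool delta cm [-0.05  0.03 -0.23] turn -0.0001
top off [-2.5 -3.3] yaw 2.408 pitch 0.057 n 83 106 t [30.5 30.8 32.4 69.6 70.3 70.4]
scene off [-0.  -0.1] yaw 2.375 pitch 0.025 n 194 243 t [-69.9 -69.6 -69.1 -17.8 -16.   61. ]
```

```bash
python3 -m inch '{"hand":[0,0,0,0],"delta_pos":[[0,0,-0.08],[0.1,0,0],[0.1,0,0],[0,0,0]],"turn":[0,0,0,0]}'
python3 -m inch '{"hand":[0,0,0],"delta_pos":[[0.1,0,0],[0.1,0,0],[0,0,0]],"turn":[0,0,0]}'
python3 -c "
from h import *
togo(501.3,-235.1,119,2.387)"
```

```text
t: 14.6
eef_pos: [507.8, -241.5, 116.9]
tcp_rot: [3.142, 0.002, 2.387]
ft_force: [-1.9, -5.6, 1.3]
opening: 0.286
t: 14.9
eef_pos: [506.7, -240.4, 117.0]
tcp_rot: [3.141, 0.004, 2.387]
ft_force: [0.4, -6.2, 1.0]
opening: 0.286
pos [ 506.7 -240.4  117. ] rpy [3.1413 0.0036 2.3866] F [ 0.4 -6.2  1. ] M [-1.2  -0.2  -0.18] op 0.286 t 14.9 q6 -1.38
tool delta cm [ 0.76  0.02 -0.2 ] turn -0.0004
```

```bash
python3 -m inch '{"hand":[0,0,0],"delta_pos":[[0.1,0,0],[0.1,0,0],[0,0,0]],"turn":[0,0,0]}'
python3 -m inch '{"hand":[0,0,0],"delta_pos":[[0.1,0,0],[0,0,0],[0,0,0]],"turn":[0,0,0]}'
python3 -m inch '{"hand":[0,0,0],"delta_pos":[[0.1,0,0],[0,0,0],[0,0,0]],"turn":[0,0,0]}'
```

```text
t: 15.2
eef_pos: [505.4, -239.2, 117.0]
tcp_rot: [3.141, 0.004, 2.387]
ft_force: [0.9, -8.4, -0.3]
opening: 0.288
t: 15.5
eef_pos: [505.3, -239.0, 117.1]
tcp_rot: [3.141, 0.006, 2.387]
ft_force: [4.0, -10.3, -2.4]
opening: 0.286
t: 15.8
eef_pos: [505.2, -238.8, 117.3]
tcp_rot: [3.141, 0.008, 2.387]
ft_force: [7.3, -12.2, -4.0]
opening: 0.288
```

```bash
python3 - <<'E'
from held import *
for c in ('top','scene'):
    im,d=viewer.read_camera(c); np.save(f'/tmp/{c}_d8.npy',d); cv2.imwrite(f'pics/{c}8.png',cv2.resize(im[180:290,80:190] if c=='scene' else im[160:270,310:420],None,fx=5.4,fy=5.4,interpolation=cv2.INTER_CUBIC))
p=env.state()['eef_pos']; p[2]=119;held(p-[0,0,59],2.387,'8',0.0,72)
W=cloud('top',np.load('/tmp/top_d8.npy')); C=np.array([541,-272.4]); e=np.array([.7286,-.685]); n=np.array([.685,.7286])
q=(W[...,:2]-C); x=q@e; y=q@n
for lo in range(-8,9,4):
  k=(abs(y-lo)<2)&(x<-70)&(x>-135); o=np.argsort(x[k]); print(lo,[(int(a),int(b)) for a,b in zip(x[k][o],W[k][o][:,2])])
E
```

```text
top off [-4.  -5.8] yaw 2.445 pitch 0.111 n 101 111 t [29.  33.2 34.7 79.6 79.9 82.5]
scene off [-0.6 -0.2] yaw 2.362 pitch 0.016 n 213 282 t [-80.4 -79.4 -78.2  17.   69.   72.8]
-8 [(-134, 538), (-133, 539), (-133, 538), (-132, 57), (-132, 536), (-132, 536), (-132, 32), (-131, 70), (-131, 51), (-131, 531), (-130, 79), (-130, 535), (-130, 532), (-129, 81), (-128, 528), (-128, 527), (-127, 528), (-126, 76), (-126, 525), (-125, 524), (-125, 80), (-124, 522), (-123, 81), (-123, 519), (-123, 518), (-122, 74), (-121, 518), (-121, 81), (-121, 516), (-119, 512), (-119, 511), (-118, 72), (-117, 509), (-117, 508), (-116, 507), (-116, 66), (-114, 71), (-114, 504), (-114, 504), (-113, 503), (-111, 497), (-110, 498), (-110, 493), (-108, 494), (-108, 493), (-106, 489), (-106, 488), (-105, 487), (-104, 482), (-102, 482), (-102, 480), (-100, 477), (-100, 476), (-98, 473), (-98, 473), (-96, 471), (-95, 465), (-94, 464), (-94, 464), (-92, 459), (-91, 459), (-89, 455), (-89, 452), (-87, 452), (-87, 451), (-85, 446), (-85, 446), (-84, 447), (-83, 449), (-83, 448), (-82, 450), (-80, 447), (-78, 445), (
[... 3959 characters left out ...]
), (-106, 70), (-105, 479), (-105, 11), (-104, 72), (-104, 72), (-104, 473), (-104, 472), (-103, 474), (-103, 10), (-103, 74), (-102, 468), (-102, 467), (-101, 470), (-101, 13), (-101, 73), (-100, 70), (-100, 466), (-99, 76), (-99, 13), (-99, 464), (-98, 463), (-97, 16), (-97, 73), (-96, 459), (-96, 459), (-95, 458), (-94, 68), (-94, 7), (-94, 454), (-94, 19), (-94, 459), (-92, 68), (-92, 450), (-92, 449), (-91, 71), (-90, 447), (-89, 443), (-89, 71), (-88, 445), (-87, 74), (-87, 446), (-87, 446), (-85, 444), (-85, 69), (-84, 446), (-84, 444), (-83, 447), (-82, 443), (-82, 446), (-81, 445), (-80, 442), (-76, 8), (-75, 419), (-75, 12), (-74, 414), (-73, 416), (-73, 12), (-72, 412), (-71, 12)]
```

View pics/top8.png

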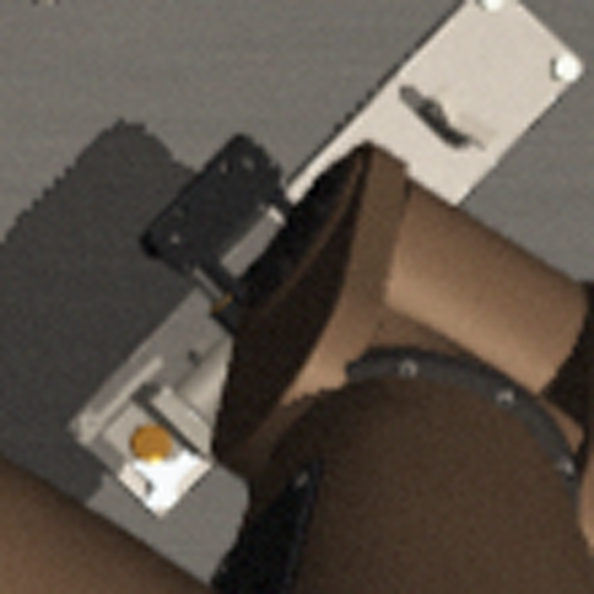

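View pics/scene8.png

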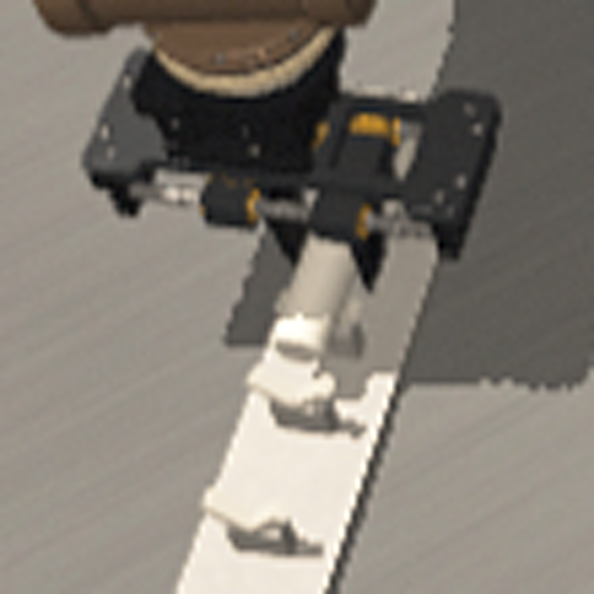

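The bar's end meets the stop plate at about (190,415) in the top crop, and the axial force has risen to 14 N. I'll ease the push a little, then open.

```bash
python3 -m inch '{"hand":[0,0,0],"delta_pos":[[-0.1,0,0.05],[0,0,0.05],[0,0,0]],"turn":[0,0,0]}'
python3 -c "
from h import *
togo(501.3,-235.1,119,2.387)"
```

```text
t: 16.2
eef_pos: [505.4, -238.9, 117.1]
tcp_rot: [3.141, 0.007, 2.387]
ft_force: [0.4, -7.0, 9.7]
opening: 0.288
pos [ 505.4 -238.9  117.1] rpy [3.1407 0.0067 2.3867] F [ 0.4 -7.   9.7] M [-1.35 -0.44 -0.04] op 0.288 t 16.2 q6 -1.37
tool delta cm [ 0.56  0.   -0.19] turn -0.0003
```

```bash
python3 -m inch '{"hand":[0,0.33,0.38,0.43,0.48,0.5,0.5],"delta_pos":[[0,0,-0.06],[0,0,0],[0,0,0],[0,0,0],[0,0,0],[0,0,0],[0,0,0]],"turn":[0,0,0,0,0,0,0]}'
python3 -c "
from h import *
togo(501.3,-235.1,119,2.387)"
```

```text
t: 16.9
eef_pos: [503.7, -237.2, 116.3]
tcp_rot: [-3.142, -0.0, 2.387]
ft_force: [-0.3, 0.6, 0.5]
opening: 0.496
pos [ 503.7 -237.2  116.3] rpy [-3.1416e+00 -1.0000e-04  2.3869e+00] F [-0.3  0.6  0.5] M [ 0.06 -0.17  0.05] op 0.496 t 16.9 q6 -1.37
tool delta cm [ 0.32 -0.01 -0.27] turn -0.0001
```

```bash
python3 -m inch '{"hand":[0.5,0.5,0.5,0.5,0.5,0.5,0.5,0.5,0.5],"delta_pos":[[0,0,-0.5],[0,0,-1],[0,0,-2],[0,0,-3],[0,0,-3],[0,0,-3],[0,0,-1],[0,0,0],[0,0,0]],"turn":[0,0,0,0,0,0,0,0.06,0]}'
python3 -c "
from h import *
togo(652.9,183.2,240,2.326)"
```

```text
t: 17.8
eef_pos: [503.5, -237.2, 251.6]
tcp_rot: [3.141, 0.0, 2.326]
ft_force: [-0.4, -0.1, 0.4]
opening: 0.499
pos [ 503.5 -237.2  251.6] rpy [3.1415e+00 5.0000e-04 2.3258e+00] F [-0.4 -0.1  0.4] M [ 0.07 -0.11 -0.01] op 0.499 t 17.8 q6 -1.31
tool delta cm [20.38 39.69  1.16] turn -0.0002
```

```bash
python3 -m inch '{"hand":[0.5,0.48,0.48,0.48,0.48,0.48,0.48,0.48,0.48,0.48,0.48,0.48,0.48,0.48,0.48,0.48,0.48],"delta_pos":[[0.5,0.7,0],[1.5,2.95,0],[1.5,2.95,0],[1.5,2.95,0],[1.5,2.95,0],[1.5,2.95,0],[1.5,2.95,0],[1.5,2.95,0],[1.5,2.95,0],[1.5,2.95,0],[1.5,2.95,0],[1.5,2.95,0],[1.5,2.95,0],[1.5,2.95,0],[0.38,0.64,0],[0,0,0],[0,0,0]],"turn":[0,0,0,0,0,0,0,0,0,0,0,0,0,0,0,0,0]}'
python3 - <<'E'
from held import *
togo(652.9,183.2,133.2,2.326)
for c in ('top','scene'):
    im,d=viewer.read_camera(c); np.save(f'/tmp/{c}_d9.npy',d); cv2.imwrite(f'pics/{c}9.png',cv2.resize(im[180:290,80:190] if c=='scene' else im[160:270,310:420],None,fx=5.4,fy=5.4,interpolation=cv2.INTER_CUBIC))
    if c=='scene': cv2.imwrite('pics/scene9b.png',cv2.resize(im[90:240,180:360],None,fx=4,fy=4,interpolation=cv2.INTER_CUBIC))
C=np.array([541,-272.4]); e=np.array([.7286,-.685]); n=np.array([.685,.7286])
for c in ('top','scene'):
  W=cloud(c,np.load(f'/tmp/{c}_d9.npy'))
  q=(W[...,:2]-C); x=q@e; y=q@n; z=W[...,2]
  k=(abs(y)<8)&(x<40)&(x>-140)&(z>63); xs=np.sort(x[k]); print(c,xs[xs<-110].round(1),xs[-8:].round(1))
  k=(abs(y)<12)&(x<8)&(x>-114)&(z>62); 
  A=np.c_[x[k],np.ones(k.sum())]; print('top line z',np.linalg.lstsq(A,z[k],rcond=None)[0],'y',np.linalg.lstsq(A,y[k],rcond=None)[0])
  p=np.array([*(C+e*-54.5),60.]); np.save('/tmp/x.npy',p)
  k=(abs(y)<25)&(x<-105)&(x>-140)&(z>77); print('stop x',np.percentile(x[k],[2,50,98]).round(1))
E
```

```text
t: 19.5
eef_pos: [652.1, 182.7, 250.8]
tcp_rot: [-3.14, -0.0, 2.327]
ft_force: [-0.0, -0.1, 0.4]
opening: 0.479
pos [652.1 182.7 250.8] rpy [-3.1404e+00 -4.0000e-04  2.3272e+00] F [-0.  -0.1  0.4] M [ 0.05 -0.12 -0.  ] op 0.479 t 19.5 q6 -0.58
tool delta cm [-0.02  0.09 11.76] turn 0.0012
top [-132.2 -132.  -131.6 -131.6 -131.  -131.  -130.8 -130.7 -129.5 -129.1
 -128.9 -128.8 -127.1 -127.1 -127.  -126.3 -125.3 -125.1 -125.1 -124.9
 -123.2 -123.  -123.  -123.  -121.7 -121.3 -121.3 -121.2 -120.8 -118.8
 -118.4 -118.3 -118.2 -116.7 -116.6 -116.5 -115.7 -114.9 -114.6 -114.4
 -114.4 -113.3 -112.9 -112.8 -112.5 -111.1 -111.  -110.9 -110.2 -110.1] [5.9 6.1 7.3 7.6 8.4 8.9 8.9 9.1]
top line z [-5.95290000e-03  7.10143563e+01] y [1.38404689e-05 1.07592040e+00]
stop x [-131.8 -126.7 -120.7]
scene [-133.6 -129.9 -129.2 -129.  -127.9 -127.3 -126.9 -126.3 -126.1 -125.2
 -124.7 -124.5 -124.5 -123.5 -122.9 -121.8 -121.2 -120.7 -120.7 -120.5
 -120.4 -120.3 -119.8 -119.4 -119.1 -119.1 -118.8 -118.7 -118.2 -118.2
 -118.1 -117.6 -116.2 -115.3 -114.6 -113.7 -113.7 -113.1 -112.9 -112.6
 -111.6 -111.6 -111.5 -111.1] [10.7 10.9 11.  11.5 11.7 11.8 11.9 12.3]
top line z [-5.68285178e-04  7.11192936e+01] y [-1.15535632e-03  1.75265143e+00]
stop x [-130.4 -124.4 -117.2]
```

View pics/top9.png

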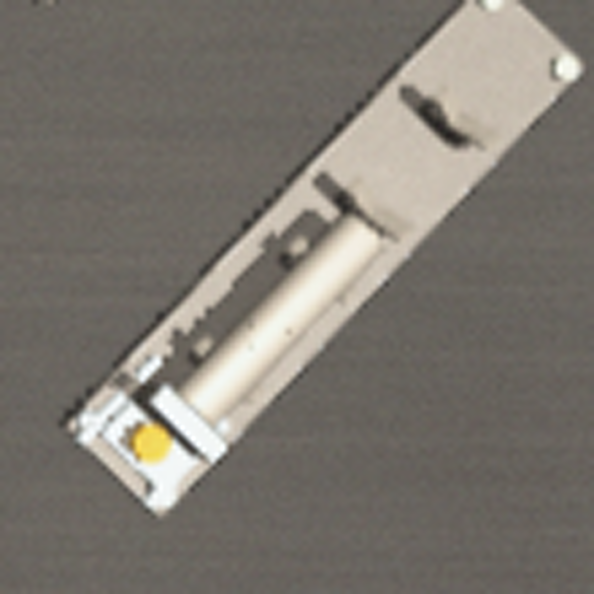

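View pics/scene9.png

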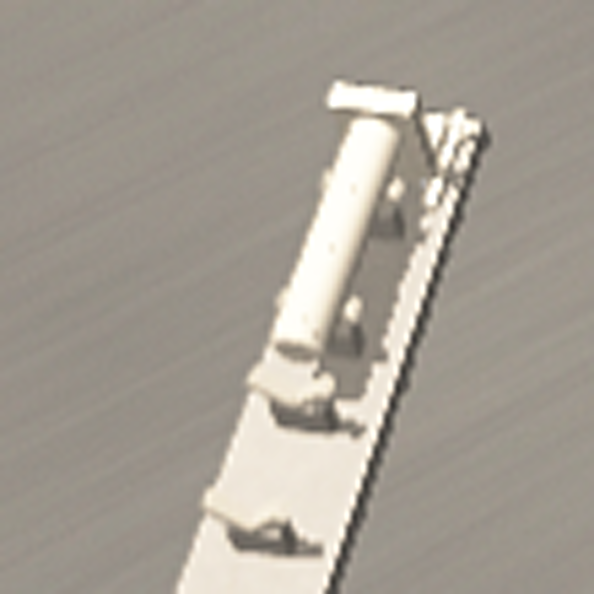

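View pics/scene9b.png

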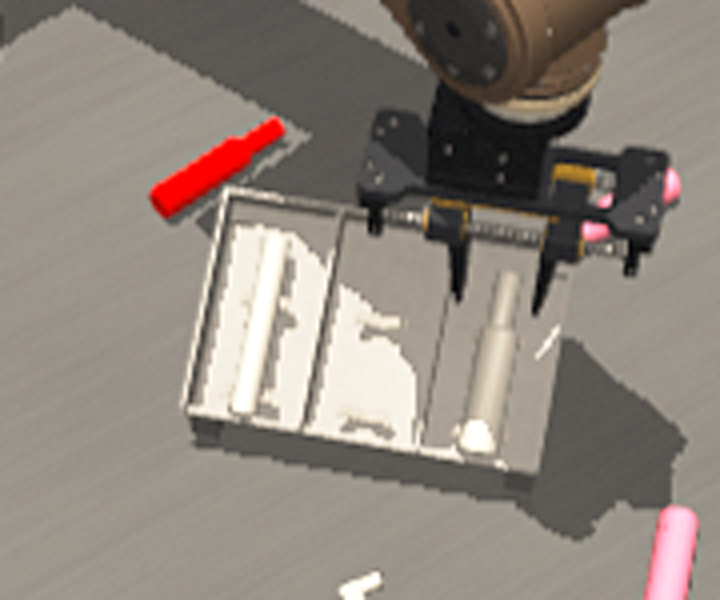

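The bar lies level and flush at the stop plate, at about (190,400) in the top crop. The stub sits between the open fingers at about (490,380) in the bin crop. Going down on the stub.

```bash
python3 -c "
from h import *
togo(654.1,181.9,133.3,2.326)"
python3 -m inch '{"hand":[0.48,0.48,0.48,0.48,0.48,0.48,0.48,0.48,0.48,0.48],"delta_pos":[[-0.1,0.1,1],[-0.1,0.1,2],[0,0,2],[0,0,2],[0,0,1.5],[0,0,1.5],[0,0,1],[0,0,0.7],[0,0,0],[0,0,0]],"turn":[0,0,0,0,0,0,0,0,0,0]}'
python3 - <<'E'
from h import *
togo(654.1,181.9,133.3,2.326)
im,d=viewer.read_camera('scene'); cv2.imwrite('pics/scene10.png',cv2.resize(im[90:240,180:360],None,fx=4,fy=4,interpolation=cv2.INTER_CUBIC))
E
```

```text
pos [652.4 182.1 251.3] rpy [-3.1411e+00 -1.0000e-04  2.3260e+00] F [-0.2  0.1  0.3] M [ 0.02 -0.15 -0.02] op 0.481 t 19.6 q6 -0.58
tool delta cm [-0.14  0.11 11.8 ] turn 0.0
t: 20.6
eef_pos: [655.6, 183.2, 134.7]
tcp_rot: [3.141, 0.0, 2.327]
ft_force: [-0.3, -0.5, 1.4]
opening: 0.48
pos [655.6 183.2 134.7] rpy [3.1411e+00 4.0000e-04 2.3269e+00] F [-0.3 -0.5  1.4] M [ 0.09 -0.11 -0.  ] op 0.48 t 20.6 q6 -0.58
tool delta cm [ 0.01 -0.2   0.14] turn 0.0009
```

View pics/scene10.png

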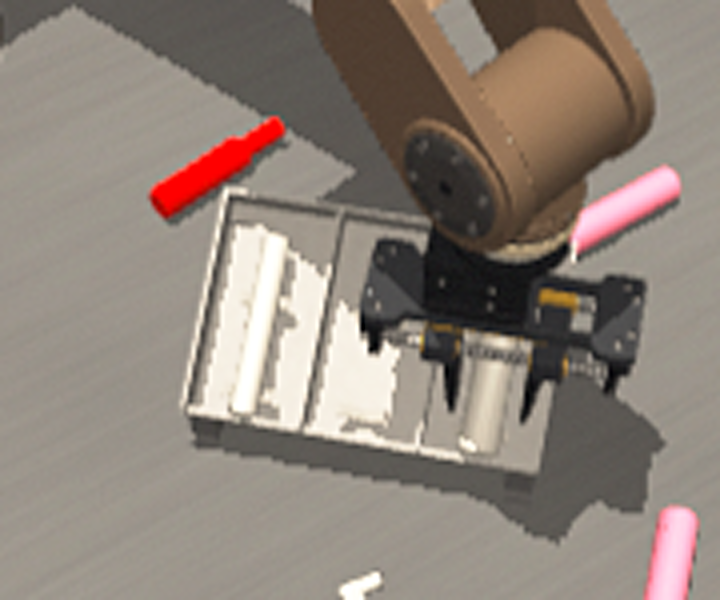

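Each finger has clear room around the stub: tips are at about (453,405) and (527,415), with the stub at about (487,400). A small correction, then close and lift.

```bash
python3 -m inch '{"hand":[0.48,0.48,0.4,0.3,0.2,0.1,0,0,0,0],"delta_pos":[[0,-0.18,0.1],[0,0,0],[0,0,0],[0,0,0],[0,0,0],[0,0,0],[0,0,0],[0,0,0],[0,0,0],[0,0,0]],"turn":[0,0,0,0,0,0,0,0,0,0]}'
python3 -m inch '{"hand":[0,0,0,0,0,0,0,0,0,0],"delta_pos":[[0,0,-0.5],[0,0,-0.5],[0,0,-1],[0,0,-2],[0,0,-2],[0,0,-2],[0,0,-2],[0,0,-2],[0,0,0],[0,0,0]],"turn":[0,0,0,0,0,0,0,0,0,0]}'
python3 - <<'E'
from held import *
for c in ('top','scene'):
    im,d=viewer.read_camera(c); np.save(f'/tmp/{c}_d11.npy',d)
togo(588,-304,250,-0.7546); p=env.state()['eef_pos']; held(p-[0,0,59],2.327,'11',0.48,50)
cv2.imwrite('pics/scene11.png',cv2.resize(im[60:240,180:380],None,fx=4,fy=4*0.8,interpolation=cv2.INTER_CUBIC))
E
```

```text
t: 21.65
eef_pos: [654.3, 182.0, 133.4]
tcp_rot: [3.141, 0.0, 2.327]
ft_force: [1.5, 1.4, 0.1]
opening: 0.292
t: 22.65
eef_pos: [653.8, 181.8, 253.2]
tcp_rot: [-3.142, 0.0, 2.327]
ft_force: [0.1, 0.6, -4.5]
opening: 0.289
pos [653.7 181.8 252.1] rpy [-3.1399e+00 -9.0000e-04  2.3269e+00] F [ 0.   0.2 -4.6] M [ 0.05 -0.16 -0.01] op 0.289 t 22.75 q6 -0.58
tool delta cm [-30.84 -38.11   0.21] turn 3.0815
top 0
scene off [ 1.2 -1. ] yaw 2.314 pitch 0.483 n 175 203 t [-44.8 -44.4 -43.7  40.9  42.1  42.9]
```

View pics/scene11.png

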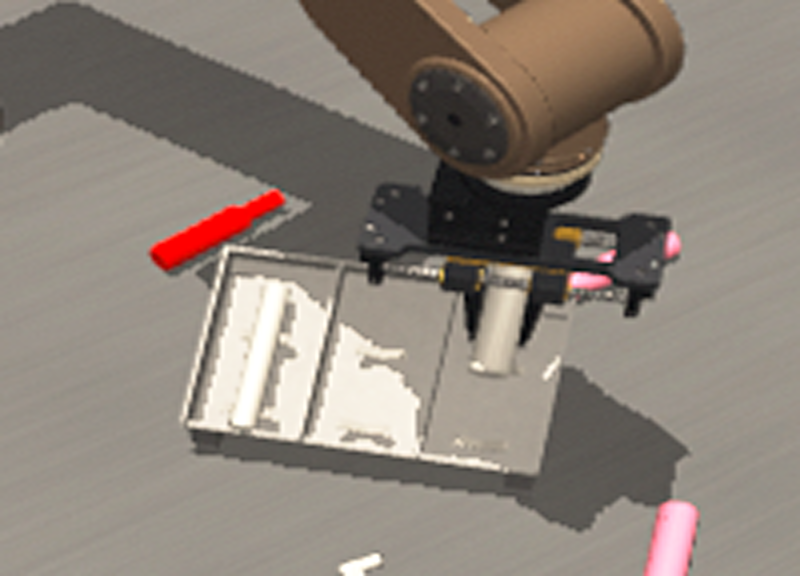

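The stub is held with its thick flat end at the low side, about (493,365), 45 mm from the grasp point. Its weight shows as about 5 N. Moving it over the cradle, then making the half turn.

```bash
python3 -c "
from h import *
togo(588.7,-317.3,252,-0.7546)"
```

```text
pos [653.7 181.8 252.1] rpy [-3.1399e+00 -9.0000e-04  2.3269e+00] F [ 0.   0.2 -4.6] M [ 0.05 -0.16 -0.01] op 0.289 t 22.75 q6 -0.58
tool delta cm [-3.186e+01 -3.897e+01  1.000e-02] turn 3.0815
```

```bash
python3 -m inch '{"hand":[0,0,0,0,0,0,0,0,0,0,0,0,0,0,0,0,0,0],"delta_pos":[[-1,-1.2,0],[-2,-2.45,0],[-2,-2.45,0],[-2,-2.45,0],[-2,-2.45,0],[-2,-2.45,0],[-2,-2.45,0],[-2,-2.45,0],[-2,-2.45,0],[-2,-2.45,0],[-2,-2.45,0],[-2,-2.45,0],[-2,-2.45,0],[-2,-2.45,0],[-2,-2.45,0],[-2,-2.45,0],[-0.86,-1.02,0],[0,0,0]],"turn":[0,0,0,0,0,0,0,0,0,0,0,0,0,0,0,0,0,0]}'
python3 -m inch '{"hand":[0,0,0,0,0,0,0,0,0,0,0,0,0,0,0,0,0,0,0,0],"delta_pos":[[0,0,0],[0,0,0],[0,0,0],[0,0,0],[0,0,0],[0,0,0],[0,0,0],[0,0,0],[0,0,0],[0,0,0],[0,0,0],[0,0,0],[0,0,0],[0,0,0],[0,0,0],[0,0,0],[0,0,0],[0,0,0],[0,0,0],[0,0,0]],"turn":[0.14,0.14,0.14,0.14,0.14,0.14,0.14,0.14,0.14,0.14,0.14,0.14,0.14,0.14,0.14,0.14,0.14,0.14,0.14,0.14]}'
python3 -m inch '{"hand":[0,0,0,0],"delta_pos":[[0,0,0],[0,0,0],[0,0,0],[0,0,0]],"turn":[0.14,0.14,0,0]}'
python3 -c "
from h import *
togo(588.7,-317.3,145,-0.7546)"
```

```text
t: 24.55
eef_pos: [588.2, -319.2, 252.4]
tcp_rot: [-3.141, -0.001, 2.324]
ft_force: [-0.2, 0.1, -4.0]
opening: 0.292
t: 26.55
eef_pos: [589.1, -316.0, 252.9]
tcp_rot: [-3.141, 0.001, -0.478]
ft_force: [-0.4, 0.0, -3.7]
opening: 0.292
t: 26.95
eef_pos: [589.2, -316.4, 253.1]
tcp_rot: [3.142, 0.001, -0.748]
ft_force: [-1.0, -0.4, -4.6]
opening: 0.288
pos [ 589.2 -316.4  253.1] rpy [ 3.1416e+00  6.0000e-04 -7.4830e-01] F [-1.  -0.4 -4.6] M [ 0.16 -0.03 -0.06] op 0.288 t 26.95 q6 1.73
tool delta cm [ 0.02  0.1  10.81] turn 0.0063
```

Placing it tilted right away would risk the low end catching on the saddle at x=+24. So I'll first level the stub in the grip by pressing its low end on the outer saddle at +89, then lift it and move it in.

```bash
python3 -m inch '{"hand":[0,0],"delta_pos":[[0,0,0],[0,0,0]],"turn":[0.006,0]}'
python3 -c "
from h import *
togo(627.7,-353.9,140,-0.7546)"
```

```text
t: 27.15
eef_pos: [589.2, -317.0, 253.3]
tcp_rot: [3.142, 0.0, -0.757]
ft_force: [0.4, -1.0, -3.7]
opening: 0.29
pos [ 589.2 -317.   253.3] rpy [ 3.1416  0.     -0.7574] F [ 0.4 -1.  -3.7] M [0.1  0.1  0.02] op 0.29 t 27.15 q6 1.74
tool delta cm [ 5.34  0.03 11.33] turn -0.0028
```

```bash
python3 -m inch '{"hand":[0,0,0,0,0,0,0,0,0,0],"delta_pos":[[1.5,0,0],[2.3,0,1],[1.5,0,2],[0,0,2],[0,0,2],[0,0,2],[0,0,1.5],[0,0,0.8],[0,0,0],[0,0,0]],"turn":[0,0,0,0,0,0,0,0,0,0]}'
python3 - <<'E'
from held import *
togo(627.7,-353.9,119,-0.7546)
im,d=viewer.read_camera('scene'); np.save('/tmp/scene_d12.npy',d); cv2.imwrite('pics/scene12.png',cv2.resize(im[180:330,70:220],None,fx=4,fy=4,interpolation=cv2.INTER_CUBIC))
E
```

```text
t: 28.15
eef_pos: [627.9, -353.9, 141.1]
tcp_rot: [-3.141, -0.001, -0.759]
ft_force: [-0.2, 0.0, -4.0]
opening: 0.289
pos [ 627.9 -353.9  141.1] rpy [-3.1415e+00 -1.0000e-03 -7.5900e-01] F [-0.2  0.  -4. ] M [0.09 0.05 0.03] op 0.289 t 28.15 q6 1.73
tool delta cm [-0.01  0.01  2.21] turn -0.0044
```

View pics/scene12.png

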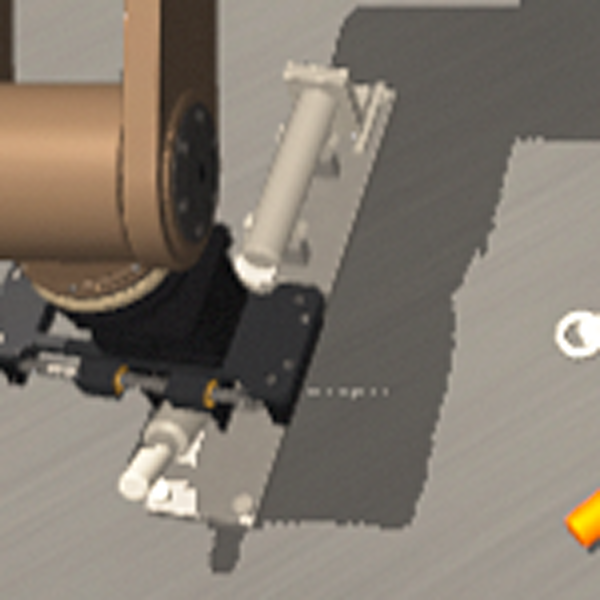

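The journal points away from the stop, with its tip at about (132,485), and the bar is undisturbed at about (290,170). Pressing down in small steps.

```bash
python3 -m inch '{"hand":[0,0,0],"delta_pos":[[0,0,0.3],[0,0,0.2],[0,0,0]],"turn":[-0.004,0,0]}'
python3 -m inch '{"hand":[0,0],"delta_pos":[[0,0,0.25],[0,0,0]],"turn":[0,0]}'
python3 -m inch '{"hand":[0,0],"delta_pos":[[0,0,0.2],[0,0,0]],"turn":[0,0]}'
python3 -m inch '{"hand":[0,0],"delta_pos":[[0,0,0.2],[0,0,0]],"turn":[0,0]}'
```

```text
t: 28.5
eef_pos: [627.8, -354.2, 136.3]
tcp_rot: [3.141, -0.002, -0.755]
ft_force: [-1.5, -2.0, 2.7]
opening: 0.285
t: 28.7
eef_pos: [628.0, -354.4, 133.8]
tcp_rot: [-3.142, -0.003, -0.755]
ft_force: [-0.3, -3.6, 5.1]
opening: 0.292
t: 28.9
eef_pos: [628.0, -354.4, 131.7]
tcp_rot: [3.142, -0.003, -0.755]
ft_force: [1.3, -5.1, 5.5]
opening: 0.286
t: 29.1
eef_pos: [628.0, -354.4, 129.7]
tcp_rot: [3.142, -0.003, -0.755]
ft_force: [1.5, -4.5, 5.0]
opening: 0.289
```

```bash
python3 -m inch '{"hand":[0,0,0],"delta_pos":[[0,0,0.2],[0,0,0.2],[0,0,0]],"turn":[0,0,0]}'
python3 -m inch '{"hand":[0,0,0],"delta_pos":[[0,0,0.2],[0,0,0.2],[0,0,0]],"turn":[0,0,0]}'
python3 - <<'E'
from held import *
togo(627.7,-353.9,119,-0.7546)
im,d=viewer.read_camera('scene'); np.save('/tmp/scene_d13.npy',d);np.save('/tmp/top_d13.npy',viewer.read_camera('top')[1]); cv2.imwrite('pics/scene13.png',cv2.resize(im[180:330,70:220],None,fx=4,fy=4,interpolation=cv2.INTER_CUBIC))
p=env.state()['eef_pos']; held(p-[0,0,59],-.7546,'13',0.1,40)
E
```

```text
t: 29.4
eef_pos: [628.2, -354.5, 125.7]
tcp_rot: [-3.142, -0.003, -0.755]
ft_force: [0.8, -6.1, 4.8]
opening: 0.287
t: 29.7
eef_pos: [628.3, -354.7, 121.7]
tcp_rot: [-3.142, -0.004, -0.755]
ft_force: [2.8, -7.1, 3.8]
opening: 0.286
pos [ 628.3 -354.7  121.7] rpy [-3.1415 -0.0037 -0.7554] F [ 2.8 -7.1  3.8] M [-0.86 -0.17  0.11] op 0.286 t 29.7 q6 1.72
tool delta cm [-0.1  -0.02  0.27] turn -0.0008
top off [-1.   2.1] yaw -0.829 pitch 0.18 n 67 89 t [-46.2 -45.5 -44.9 -20.3 -19.6 -18.9]
scene off [1.6 3.3] yaw -0.823 pitch -0.01 n 139 166 t [14.9 15.1 16.1 46.7 47.3 48.9]
```

View pics/scene13.png

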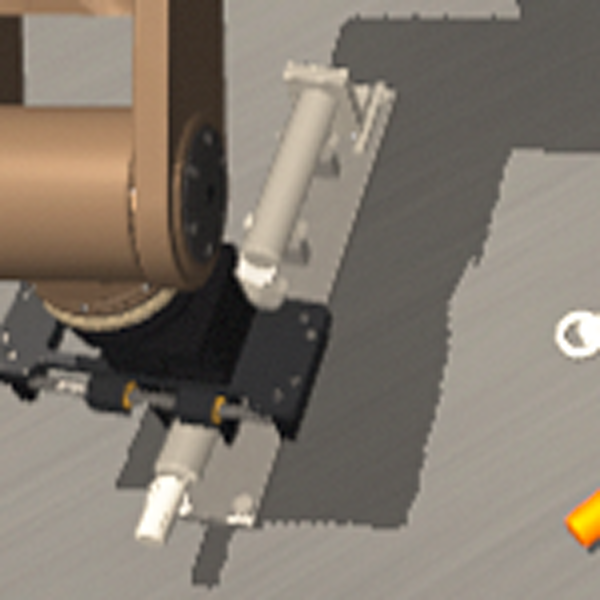

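```bash
python3 -m inch '{"hand":[0,0,0],"delta_pos":[[0,0,0.2],[0,0,0.1],[0,0,0]],"turn":[0,0,0]}'
python3 - <<'E'
from held import *
togo(627.7,-353.9,119,-0.7546)
im,d=viewer.read_camera('scene'); W=cloud('scene',d)
dt=viewer.read_camera('top')[1]; Wt=cloud('top',dt)
C=np.array([541,-272.4]); e=np.array([.7286,-.685]); n=np.array([.685,.7286])
for nm,W in (('s',W),('t',Wt)):
  q=W[...,:2]-C; x=q@e; y=q@n; z=W[...,2]
  for a0,b0,name in ((125,162,'thick'),(166,205,'journal'),(68,100,'inner')):
    k=(abs(y)<20)&(x>a0)&(x<b0)&(z>35)&(z<110)
    xs=x[k];zs=z[k]
    out=[(s,round(np.percentile(zs[(xs>=s)&(xs<s+6)],95),1)) for s in range(a0,b0,6) if ((xs>=s)&(xs<s+6)).sum()>3]
    print(nm,name,k.sum(),out)
E
```

```text
t: 30.1
eef_pos: [628.3, -354.7, 118.7]
tcp_rot: [-3.142, -0.004, -0.755]
ft_force: [2.9, -7.1, 4.3]
opening: 0.293
pos [ 628.3 -354.7  118.7] rpy [-3.1415 -0.0037 -0.7553] F [ 2.9 -7.1  4.3] M [-0.97 -0.1   0.09] op 0.293 t 30.1 q6 1.72
tool delta cm [-0.1  -0.02 -0.03] turn -0.0007
s thick 176 [(125, np.float64(105.0)), (131, np.float64(74.6)), (137, np.float64(75.7)), (143, np.float64(76.3)), (149, np.float64(77.0)), (155, np.float64(77.1)), (161, np.float64(74.9))]
s journal 135 [(166, np.float64(72.7)), (172, np.float64(72.7)), (178, np.float64(74.2)), (184, np.float64(73.2)), (190, np.float64(73.0)), (196, np.float64(72.4)), (202, np.float64(73.9))]
s inner 0 []
t thick 0 []
t journal 0 []
t inner 86 [(74, np.float64(75.0)), (80, np.float64(73.6)), (86, np.float64(74.8)), (92, np.float64(74.6))]
```

```bash
python3 -m inch '{"hand":[0,0,0,0,0,0],"delta_pos":[[0,0,-0.5],[0,0,-1],[0,0,-1],[0,0,-0.7],[0,0,0],[0,0,0]],"turn":[0,0,0,0,0,0]}'
python3 - <<'E'
from held import *
togo(588.7,-317.3,124,-0.7546)
E
```

```text
t: 30.8
eef_pos: [627.5, -353.6, 150.0]
tcp_rot: [-3.142, -0.0, -0.755]
ft_force: [-0.1, -0.4, -4.3]
opening: 0.289
pos [ 627.5 -353.6  150. ] rpy [-3.1416e+00 -2.0000e-04 -7.5510e-01] F [-0.1 -0.4 -4.3] M [ 0.12  0.07 -0.02] op 0.289 t 30.8 q6 1.72
tool delta cm [-5.31  0.02  2.6 ] turn -0.0005
```

```bash
python3 -m inch '{"hand":[0,0,0,0,0,0],"delta_pos":[[-1,0,0],[-1.5,0,0],[-1.5,0,0],[-1.3,0,0],[0,0,0],[0,0,0]],"turn":[0,0,0,0,0,0]}'
python3 - <<'E'
from held import *
togo(588.7,-317.3,124,-0.7546)
for c in ('scene','top'):
  im,d=viewer.read_camera(c); np.save(f'/tmp/{c}_d14.npy',d); cv2.imwrite(f'pics/{c}14.png',cv2.resize(im[180:330,70:220] if c=='scene' else im[140:270,310:440],None,fx=4,fy=4,interpolation=cv2.INTER_CUBIC))
E
```

```text
t: 31.4
eef_pos: [589.0, -317.3, 149.9]
tcp_rot: [3.142, -0.0, -0.755]
ft_force: [1.0, -0.0, -4.6]
opening: 0.288
pos [ 589.  -317.3  149.9] rpy [ 3.1416e+00 -2.0000e-04 -7.5510e-01] F [ 1.  -0.  -4.6] M [0.15 0.1  0.01] op 0.288 t 31.4 q6 1.73
tool delta cm [-0.02  0.02  2.59] turn -0.0005
```

View pics/scene14.png

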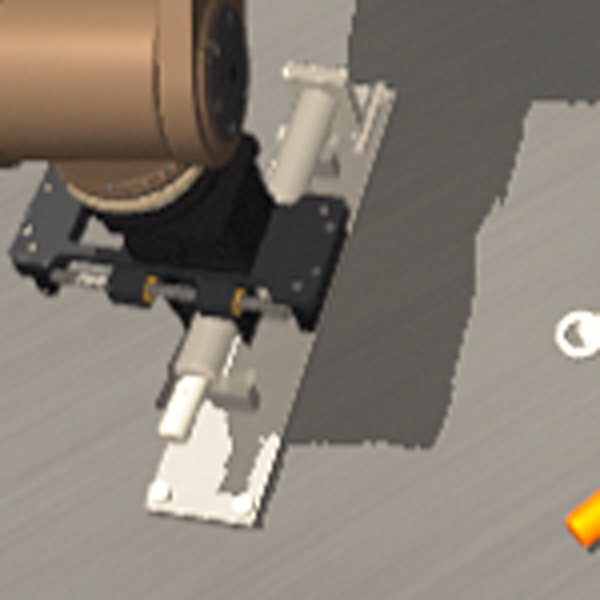

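View pics/top14.png

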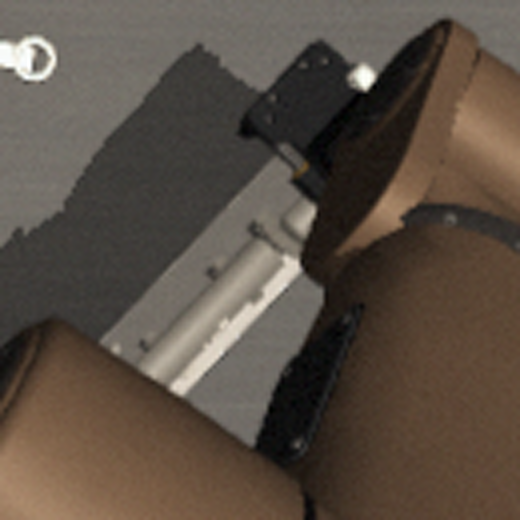

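The top view shows the bar's end at about (285,240) and the stub's flat end just beyond it at about (300,220), still above. I'll check the gap.

```bash
python3 - <<'E'
from held import *
C=np.array([541,-272.4]); e=np.array([.7286,-.685]); n=np.array([.685,.7286])
W=cloud('top',np.load('/tmp/top_d14.npy')); q=W[...,:2]-C; x=q@e; y=q@n; z=W[...,2]
k=(abs(y)<9)&(x>-5)&(x<60)&(z<130); o=np.argsort(x[k]); print([(round(float(a),1),int(b)) for a,b in zip(x[k][o],z[k][o])])
E
```

```text
[(-4.7, 70), (-4.5, 69), (-4.5, 70), (-4.2, 11), (-4.0, 68), (-3.2, 73), (-3.0, 71), (-2.9, 72), (-2.8, 72), (-2.6, 13), (-1.8, 68), (-1.7, 75), (-1.7, 74), (-0.8, 71), (-0.5, 69), (-0.3, 69), (0.5, 75), (0.7, 72), (1.0, 72), (1.8, 67), (2.1, 10), (2.2, 74), (2.4, 66), (2.9, 71), (3.0, 70), (3.1, 71), (3.4, 70), (3.6, 13), (5.1, 69), (5.3, 14), (5.3, 69), (5.4, 70), (5.4, 69), (5.8, 68), (5.9, 76), (6.5, 73), (7.1, 69), (7.2, 71), (8.0, 11), (8.8, 71), (8.9, 71), (9.0, 70), (9.3, 68), (9.7, 12), (9.7, 68), (12.4, 10), (13.8, 12), (15.9, 12), (17.6, 40), (17.9, 30), (18.0, 11), (18.1, 39), (18.4, 36), (18.6, 45), (18.8, 34), (18.8, 42), (18.8, 34), (18.8, 17), (19.2, 41), (19.5, 40), (19.5, 101), (19.7, 99), (19.8, 39), (20.2, 88), (20.3, 47), (20.3, 89), (20.4, 87), (20.6, 103), (20.7, 87), (20.8, 94), (20.9, 86), (21.0, 43), (21.0, 42), (21.0, 93), (21.2, 41), (21.3, 49), (21.8, 106), (22.1, 105), (22.3, 97), (22.4, 96), (22.5, 46), (22.8, 95), (22.9, 42), (23.2, 42), (23.3, 100), (23.4, 41), (23.9, 98), (24.1, 46), (24.1, 105), (24.3, 103), (24.6, 44), (25.0, 102), (25.4, 40), (25.6, 40), (25.8, 46), (26.2, 45), (26.6, 45), (26.7, 102), (27.0, 100), (27.1, 42), (27.4, 41), (27.4, 99), (27.9, 104), (28.0, 104), (28.0, 46), (28.6, 102), (29.5, 99), (29.8, 105), (30.7, 100), (31.1, 100), (31.8, 104), (32.7, 101), (33.9, 103), (34.9, 107), (35.2, 98), (35.2, 105), (36.0, 11), (36.1, 11), (36.4, 10), (36.5, 101), (38.2, 11), (38.6, 100), (38.6, 10), (38.7, 99), (39.4, 16), (39.8, 13), (39.9, 102), (40.3, 101), (42.5, 99), (42.8, 9), (43.2, 16), (43.5, 103), (44.9, 9), (46.1, 13), (47.3, 8), (48.3, 12), (48.7, 10), (49.6, 15), (51.4, 8), (51.6, 15), (52.7, 11), (53.9, 14), (55.8, 6), (56.5, 12), (57.0, 9), (58.2, 13)]
```

```bash
python3 -m inch '{"hand":[0,0,0,0,0,0],"delta_pos":[[0,0,1],[0,0,0.8],[0,0,0.4],[0,0,0.3],[0,0,0],[0,0,0]],"turn":[0,0,0,0,0,0]}'
python3 -m inch '{"hand":[0,0],"delta_pos":[[0,0,0.2],[0,0,0]],"turn":[0,0]}'
python3 -m inch '{"hand":[0,0],"delta_pos":[[0,0,0.2],[0,0,0]],"turn":[0,0]}'
python3 -m inch '{"hand":[0,0],"delta_pos":[[0,0,0.1],[0,0,0]],"turn":[0,0]}'
```

```text
t: 32.1
eef_pos: [589.1, -317.5, 124.9]
tcp_rot: [3.142, -0.0, -0.755]
ft_force: [0.1, 0.3, -3.9]
opening: 0.29
t: 32.3
eef_pos: [589.0, -317.4, 122.9]
tcp_rot: [3.142, -0.0, -0.755]
ft_force: [0.9, -0.3, -4.0]
opening: 0.288
t: 32.5
eef_pos: [588.9, -317.4, 120.7]
tcp_rot: [3.142, 0.0, -0.755]
ft_force: [0.5, -1.0, -5.2]
opening: 0.286
t: 32.7
eef_pos: [589.0, -317.4, 119.9]
tcp_rot: [3.141, -0.0, -0.755]
ft_force: [-1.7, 1.0, -3.5]
opening: 0.29
```

```bash
python3 -m inch '{"hand":[0,0],"delta_pos":[[0,0,0.1],[0,0,0]],"turn":[0,0]}'
python3 -m inch '{"hand":[0,0],"delta_pos":[[0,0,0.1],[0,0,0]],"turn":[0,0]}'
python3 -m inch '{"hand":[0,0],"delta_pos":[[0,0,0.1],[0,0,0]],"turn":[0,0]}'
```

```text
t: 32.9
eef_pos: [589.1, -317.6, 119.2]
tcp_rot: [3.142, -0.001, -0.755]
ft_force: [-0.3, -1.4, 1.5]
opening: 0.286
t: 33.1
eef_pos: [589.2, -317.7, 118.4]
tcp_rot: [3.142, -0.001, -0.755]
ft_force: [-0.9, -2.2, 3.5]
opening: 0.289
t: 33.3
eef_pos: [589.2, -317.8, 118.2]
tcp_rot: [3.142, -0.002, -0.755]
ft_force: [-3.3, -1.1, 12.1]
opening: 0.288
```

The force jump shows the stub is seated on both saddles. Now sliding it towards the bar.

```bash
python3 -m inch '{"hand":[0,0,0,0],"delta_pos":[[0,0,-0.08],[-0.1,0,0],[-0.1,0,0],[0,0,0]],"turn":[0,0,0,0]}'
python3 -m inch '{"hand":[0,0,0],"delta_pos":[[-0.1,0,0],[-0.1,0,0],[0,0,0]],"turn":[0,0,0]}'
python3 -m inch '{"hand":[0,0,0],"delta_pos":[[-0.1,0,0],[-0.1,0,0],[0,0,0]],"turn":[0,0,0]}'
```

```text
t: 33.7
eef_pos: [588.1, -316.9, 118.2]
tcp_rot: [3.142, -0.003, -0.755]
ft_force: [1.4, -5.9, 2.9]
opening: 0.286
t: 34.0
eef_pos: [586.7, -315.6, 118.2]
tcp_rot: [3.142, -0.003, -0.755]
ft_force: [2.0, -6.7, 3.1]
opening: 0.286
t: 34.3
eef_pos: [585.2, -314.3, 118.2]
tcp_rot: [3.141, -0.003, -0.755]
ft_force: [0.8, -6.5, 2.5]
opening: 0.285
```

```bash
python3 -m inch '{"hand":[0,0],"delta_pos":[[-0.1,0,0],[0,0,0]],"turn":[0,0]}'
python3 -m inch '{"hand":[0,0],"delta_pos":[[-0.1,0,0],[0,0,0]],"turn":[0,0]}'
python3 -m inch '{"hand":[0,0],"delta_pos":[[-0.05,0,0],[0,0,0]],"turn":[0,0]}'
```

```text
t: 34.5
eef_pos: [584.5, -313.6, 118.2]
tcp_rot: [3.142, -0.003, -0.755]
ft_force: [1.5, -6.7, 2.8]
opening: 0.288
t: 34.7
eef_pos: [583.8, -312.9, 118.2]
tcp_rot: [3.142, -0.003, -0.755]
ft_force: [1.2, -7.5, 2.4]
opening: 0.285
t: 34.9
eef_pos: [583.5, -312.6, 118.2]
tcp_rot: [3.142, -0.004, -0.755]
ft_force: [1.9, -6.9, 2.8]
opening: 0.289
```

```bash
python3 -m inch '{"hand":[0,0],"delta_pos":[[-0.05,0,0],[0,0,0]],"turn":[0,0]}'
python3 -m inch '{"hand":[0,0],"delta_pos":[[-0.05,0,0],[0,0,0]],"turn":[0,0]}'
python3 -m inch '{"hand":[0,0],"delta_pos":[[-0.05,0,0],[0,0,0]],"turn":[0,0]}'
python3 -m inch '{"hand":[0,0],"delta_pos":[[-0.05,0,0],[0,0,0]],"turn":[0,0]}'
```

```text
t: 35.1
eef_pos: [583.1, -312.3, 118.2]
tcp_rot: [3.142, -0.004, -0.755]
ft_force: [1.6, -7.4, 3.1]
opening: 0.287
t: 35.3
eef_pos: [582.8, -312.0, 118.2]
tcp_rot: [3.142, -0.004, -0.755]
ft_force: [2.3, -7.8, 2.9]
opening: 0.289
t: 35.5
eef_pos: [582.4, -311.6, 118.2]
tcp_rot: [3.142, -0.004, -0.755]
ft_force: [1.6, -7.3, 1.9]
opening: 0.289
t: 35.7
eef_pos: [582.1, -311.3, 118.2]
tcp_rot: [3.142, -0.004, -0.755]
ft_force: [2.1, -7.7, 2.8]
opening: 0.291
```

```bash
python3 -m inch '{"hand":[0,0],"delta_pos":[[-0.05,0,0],[0,0,0]],"turn":[0,0]}'
python3 -m inch '{"hand":[0,0],"delta_pos":[[-0.05,0,0],[0,0,0]],"turn":[0,0]}'
python3 -m inch '{"hand":[0,0],"delta_pos":[[-0.05,0,0],[0,0,0]],"turn":[0,0]}'
python3 - <<'E'
from held import *
for c in ('scene','top'):
  im,d=viewer.read_camera(c); np.save(f'/tmp/{c}_d15.npy',d); cv2.imwrite(f'pics/{c}15.png',cv2.resize(im[180:330,70:220] if c=='scene' else im[160:260,310:410],None,fx=5,fy=5,interpolation=cv2.INTER_CUBIC) if c=='top' else cv2.resize(im[180:300,90:210],None,fx=5,fy=5,interpolation=cv2.INTER_CUBIC))
C=np.array([541,-272.4]); e=np.array([.7286,-.685]); n=np.array([.685,.7286])
W=cloud('top',np.load('/tmp/top_d15.npy')); q=W[...,:2]-C; x=q@e; y=q@n; z=W[...,2]
k=(abs(y)<8)&(x>-5)&(x<40)&(z<130); o=np.argsort(x[k]); print([(round(float(a),1),int(b)) for a,b in zip(x[k][o],z[k][o])])
E
```

```text
t: 35.9
eef_pos: [581.7, -311.0, 118.2]
tcp_rot: [3.142, -0.004, -0.755]
ft_force: [1.6, -7.6, 2.7]
opening: 0.285
t: 36.1
eef_pos: [581.3, -310.6, 118.2]
tcp_rot: [3.142, -0.004, -0.755]
ft_force: [1.0, -7.3, 3.4]
opening: 0.289
t: 36.3
eef_pos: [581.1, -310.4, 118.2]
tcp_rot: [-3.142, -0.004, -0.755]
ft_force: [2.1, -8.7, 2.7]
opening: 0.292
[(-4.0, 68), (-3.8, 77), (-3.5, 66), (-3.4, 74), (-3.3, 72), (-3.1, 73), (-2.5, 12), (-1.6, 74), (-1.6, 75), (-1.2, 73), (0.0, 76), (0.2, 67), (0.7, 74), (1.0, 71), (1.2, 70), (1.9, 10), (2.2, 67), (2.2, 74), (2.4, 74), (3.5, 69), (3.5, 70), (4.1, 75), (4.8, 17), (4.8, 71), (5.0, 72), (6.2, 65), (6.4, 73), (6.5, 73), (6.9, 72), (7.0, 70), (7.9, 76), (9.0, 71), (9.4, 68), (10.2, 10), (10.9, 71), (11.6, 68), (11.7, 75), (11.8, 66), (11.9, 75), (13.0, 70), (13.0, 6), (13.7, 75), (13.8, 67), (14.2, 10), (15.3, 69), (15.8, 74), (15.9, 66), (16.6, 71), (17.5, 14), (18.2, 20), (18.4, 72), (19.0, 69), (19.4, 76), (20.1, 73), (21.4, 76), (21.5, 67), (22.6, 71), (24.6, 71), (25.4, 67), (25.8, 74), (27.6, 74), (30.0, 72)]
```

View pics/top15.png

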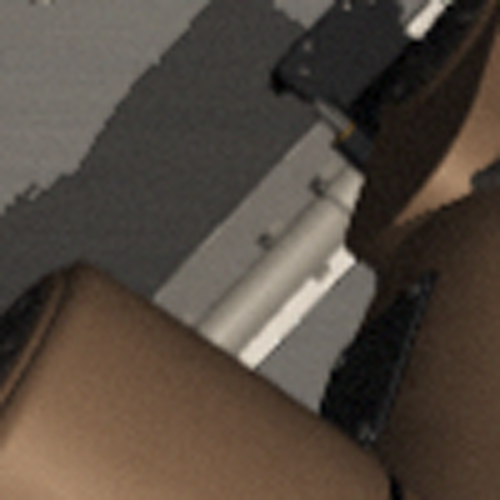

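The gap is closed in the top view, at about (345,195). I'll keep going until the force shows contact.

```bash
python3 -m inch '{"hand":[0,0],"delta_pos":[[-0.05,0,0],[0,0,0]],"turn":[0,0]}'
python3 -m inch '{"hand":[0,0],"delta_pos":[[-0.05,0,0],[0,0,0]],"turn":[0,0]}'
python3 -m inch '{"hand":[0,0],"delta_pos":[[-0.05,0,0],[0,0,0]],"turn":[0,0]}'
```

```text
t: 36.6
eef_pos: [581.1, -310.4, 118.3]
tcp_rot: [-3.141, -0.006, -0.755]
ft_force: [4.9, -10.4, 0.8]
opening: 0.289
t: 36.8
eef_pos: [581.0, -310.3, 118.3]
tcp_rot: [-3.141, -0.007, -0.755]
ft_force: [5.8, -11.3, -0.4]
opening: 0.29
t: 37.0
eef_pos: [580.9, -310.3, 118.4]
tcp_rot: [-3.141, -0.008, -0.755]
ft_force: [8.1, -12.7, -1.6]
opening: 0.288
```

```bash
python3 -m inch '{"hand":[0,0,0],"delta_pos":[[-0.0,0,0.06],[0.06,0,0],[0,0,0]],"turn":[0,0,0]}'
python3 -m inch '{"hand":[0,0.33,0.38,0.43,0.48,0.5,0.5],"delta_pos":[[0,0,0],[0,0,0],[0,0,0],[0,0,0],[0,0,0],[0,0,0],[0,0,0]],"turn":[0,0,0,0,0,0,0]}'
python3 -m inch '{"hand":[0.5,0.5,0.5,0.5,0.5,0.5,0.5,0.5],"delta_pos":[[0,0,-0.5],[0,0,-1],[0,0,-2],[0,0,-3],[0,0,-3],[0,0,-3],[0,0,-1],[0,0,0]],"turn":[0,0,0,0,0,0,0,0]}'
```

```text
t: 37.3
eef_pos: [581.0, -310.3, 118.1]
tcp_rot: [-3.141, -0.006, -0.755]
ft_force: [4.6, -10.2, 3.9]
opening: 0.282
t: 38.0
eef_pos: [579.6, -308.4, 117.0]
tcp_rot: [3.142, 0.0, -0.755]
ft_force: [0.3, 0.6, -0.0]
opening: 0.497
t: 38.8
eef_pos: [579.8, -308.6, 253.8]
tcp_rot: [-3.141, -0.003, -0.755]
ft_force: [0.2, 0.6, -0.2]
opening: 0.499
```

```bash
python3 -m inch '{"hand":[0.5,0.5,0.5,0.5,0.5,0.5,0.5,0.5,0.5,0.5,0.5],"delta_pos":[[-1.2,-1,0],[-2.4,-1.9,0],[-2.4,-1.9,0],[-2.4,-1.9,0],[-2.4,-1.9,0],[-2.4,-1.9,0],[-2.4,-1.9,0],[-2.4,-1.9,0],[-2.4,-1.9,0],[-1.2,-1,0],[0,0,0]],"turn":[0,0,0,0,0,0,0,0,0,0,0]}'
python3 - <<'E'
from held import *
for c in ('scene','top'):
  im,d=viewer.read_camera(c); np.save(f'/tmp/{c}_d16.npy',d); cv2.imwrite(f'pics/{c}16.png',cv2.resize(im[180:330,70:220],None,fx=4,fy=4,interpolation=cv2.INTER_CUBIC) if c=='scene' else cv2.resize(im[140:260,310:430],None,fx=5,fy=5,interpolation=cv2.INTER_CUBIC))
  cv2.imwrite(f'pics/{c}16f.png',im)
C=np.array([541,-272.4]); e=np.array([.7286,-.685]); n=np.array([.685,.7286])
for c in ('top','scene'):
  W=cloud(c,np.load(f'/tmp/{c}_d16.npy')); q=W[...,:2]-C; x=q@e; y=q@n; z=W[...,2]
  for a0,b0 in ((-113,8),(16,96),(106,138)):
    k=(abs(y-1)<5)&(x>a0)&(x<b0)&(z>58); A=np.c_[x[k],np.ones(k.sum())]
    print(c,a0,b0,k.sum(),'z fit',np.linalg.lstsq(A,z[k],rcond=None)[0].round(4), 'med',np.median(z[k]).round(1))
  k=(abs(y)<25)&(x<-105)&(x>-140)&(z>77); print('stop x',np.percentile(x[k],[2,50,98]).round(1),'y',y[k].mean().round(1))
  k=(abs(y-1)<6)&(x>80)&(x<160)&(z>58); xs=np.sort(x[k]); print('far end',xs[-5:].round(1)); k=(abs(y-1)<6)&(x>80)&(x<160)&(z>67.5); print('step',np.sort(x[k])[-8:].round(1))
E
```

```text
t: 39.9
eef_pos: [539.5, -33.3, 251.2]
tcp_rot: [3.141, 0.002, -0.753]
ft_force: [-0.0, -0.5, 1.2]
opening: 0.496
top -113 8 169 z fit [4.90000e-03 7.32651e+01] med 73.1
top 16 96 106 z fit [6.90000e-03 7.20155e+01] med 72.6
top 106 138 43 z fit [-2.58000e-02  6.96992e+01] med 66.7
stop x [-132.  -125.5 -120.7] y -0.7
far end [137.  137.8 138.2 138.7 139.2]
step [126.5 128.3 129.9 131.7 132.2 133.2 133.8 138.2]
scene -113 8 150 z fit [2.10000e-03 7.28082e+01] med 72.7
scene 16 96 125 z fit [-6.40000e-03  7.28074e+01] med 72.3
scene 106 138 60 z fit [-1.52000e-02  6.86446e+01] med 67.1
stop x [-130.6 -124.2 -117.9] y 0.1
far end [140.8 141.1 141.8 142.1 142.1]
step [128.7 129.  129.2 131.6 132.1 134.4 134.8 139.2]
```

View pics/top16.png

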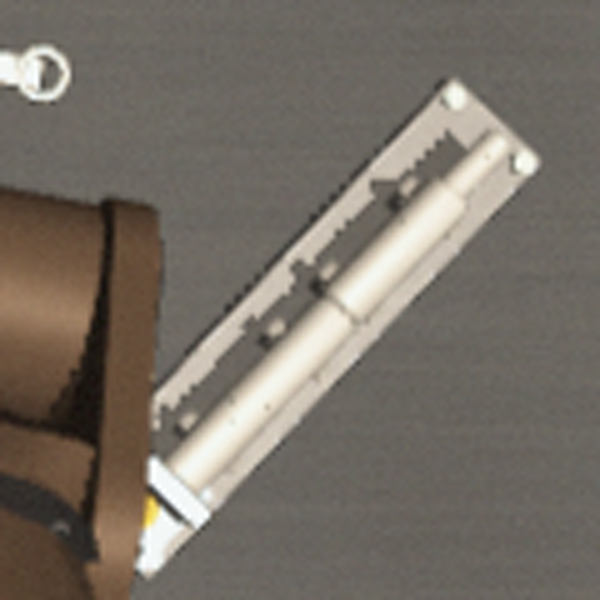

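View pics/scene16.png

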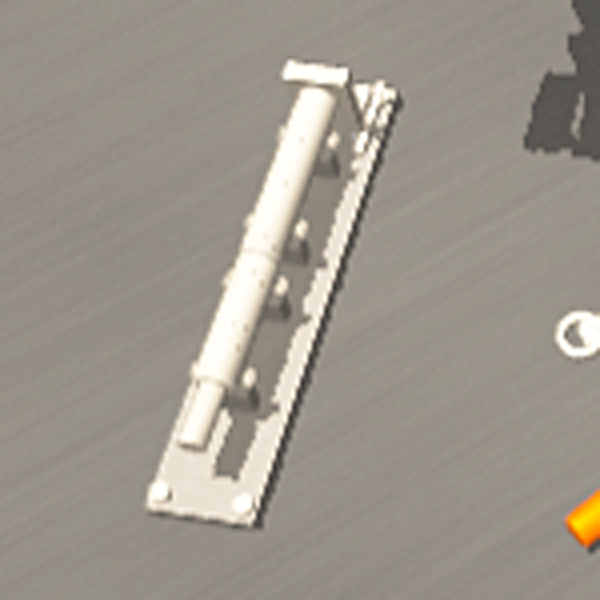

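View pics/top16f.png

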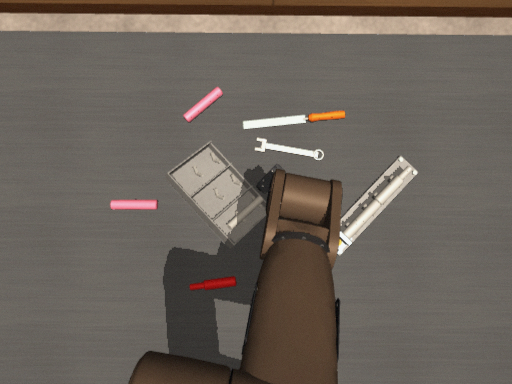

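```bash
python3 -c "
from cell import ticket,env
print(env.state()['t'],ticket.job_done())"
```

```text
the job is handed in; nothing more can be done
40.0 None
```

The job is done and handed in at 40 s. The thick bar lies in the V cradle against the end stop. The stub shaft is behind it, thick end closed against the bar and journal pointing away from the stop.

**How it went:**
- **Bar:** I seated it in the saddles, slid it to the stop with at most about 14 N along the cradle, and released it once seated.
- **Stub:** I first levelled it in the grip by pressing its thick end on the cradle's outer saddle. Then I seated it and slid it up until the force rose to about 15 N and it stopped moving, and released it.

**Last checks:**
- **Seating:** Both parts measured level to within 0.01 rad. The journal's far end measured 139 to 142 mm along the cradle, against about 141 mm expected.
- **Stop:** Its plate read the same before and after, to within 1 mm.
- **Joint:** The two parts meet in a hairline in both pictures. The cameras cannot rule out a gap well under 1 mm, so I relied on the contact force there.
- **Left alone:** I never touched the thin bar, file, wrench or look-alikes. All showed unmoved in the last top picture, where the arm partly shaded the thin bar.

**Disagreements:** The arm's own position put the bar's contact with the stop about 3 mm from where the cameras had it. I went by the contact force and the pictures. The cylinder fits to the top-camera depth were unreliable while the gripper blocked the view, so I did not use them for placing.

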